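# Find the solid door stop on the balance and scrap the hollow ones

### The job

Exactly one of the look-alike door stops on the desk is solid; find it as the heaviest by comparing them two at a time on opposite pans of the balance, letting go so that the beam can tip, and leave it on the green mat. Collect all the lighter stops in the orange scoop tray, and when they are all in it, tip the tray over the grey scrap bin so that they all land in the bin. Put the empty tray back on the desk the right way up, with the balance cleared and the other things on the desk left where they are.

Things in the scene. Friction and masses are not known exactly. Their poses are not given: they have to be found in the camera images.
- stop_a: one of up to four outwardly identical door stops (some may be absent): brass, with a square base plate 44 x 44 x 8 mm with a cylinder 36 mm in diameter on it, 40 mm tall overall, black rubber band round the upper part. Origin at the centre of the underside, z up through the cylinder. 0.1 to 0.4 kg: one is solid and clearly heavier, the hollow ones weigh different amounts
- stop_b: one of up to four outwardly identical door stops (some may be absent): brass, with a square base plate 44 x 44 x 8 mm with a cylinder 36 mm in diameter on it, 40 mm tall overall, black rubber band round the upper part. Origin at the centre of the underside, z up through the cylinder. 0.1 to 0.4 kg: one is solid and clearly heavier, the hollow ones weigh different amounts
- stop_c: one of up to four outwardly identical door stops (some may be absent): brass, with a square base plate 44 x 44 x 8 mm with a cylinder 36 mm in diameter on it, 40 mm tall overall, black rubber band round the upper part. Origin at the centre of the underside, z up through the cylinder. 0.1 to 0.4 kg: one is solid and clearly heavier, the hollow ones weigh different amounts
- stop_d: one of up to four outwardly identical door stops (some may be absent): brass, with a square base plate 44 x 44 x 8 mm with a cylinder 36 mm in diameter on it, 40 mm tall overall, black rubber band round the upper part. Origin at the centre of the underside, z up through the cylinder. 0.1 to 0.4 kg: one is solid and clearly heavier, the hollow ones weigh different amounts
- beam (a joint): beam of the balance, -0.158 to 0.158 rad, 0 when level: negative when the left pan is down (left heavier), positive when the right pan is down. A difference of 20 g tips it fully, in about a second; empty, it may rest up to 0.04 rad off level
- balance: blue counter balance fixed to the desk, base 100 x 260 x 50 mm, a grey hub in the middle up to 81 mm high; origin at the centre of its underside; the two pans lie along its y axis, 95 mm either side of the middle; the left pan is at +y
- pan_left_floor (a point): centre of the upper face of the left pan's floor. The pan is a square steel dish 110 x 110 mm outside with a lip 8 mm above its floor and 4 mm thick; it stays level, its floor is about 100 mm above the desk when the beam is level and moves 15 mm up or down
- pan_right_floor (a point): the same for the right pan
- tray: loose orange scoop tray, 130 (x) x 170 (y) mm, 0.28 kg, floor 4 mm thick, open along its front edge (-x), side walls 30 mm high and 4 mm thick, back wall at +x 10 mm thick and 40 mm high; a flat upright handle tab in the middle of the back wall, 10 mm thick (x), 60 mm wide (y), reaches up to 95 mm. Origin at the centre of its underside
- tray_handle (a point): middle of the tray's handle tab, 78 mm above the tray's underside; pinch the tab across its 10 mm thickness (tray x)
- tray_front (a point): middle of the open front edge of the tray's floor, over which the parts slide out; x points from there to the handle
- bin: grey scrap bin fixed to the desk, open at the top, 220 (x) x 260 (y) x 100 (z) mm outside, walls 5 mm; origin at the centre of its underside
- mat: green mat fixed on the desk, 130 x 130 x 4 mm, for the solid stop; origin at the centre of its underside
- spray: bystander: white spray bottle with green cap, 72 mm in diameter, 190 mm tall; origin under its centre
- mug: bystander: blue mug, 80 mm in diameter, 90 mm tall; origin under its centre
- driver: bystander: yellow-handled screwdriver lying on the desk along its x axis
- tape: bystander: black roll of tape, 76 mm in diameter, 20 mm tall
- mouse: bystander: black computer mouse 100 x 58 x 26 mm
- hinge: bystander: dark steel door hinge lying flat, 75 x 70 mm
- stapler: bystander: red and black stapler 140 x 36 x 45 mm
There are look-alikes about, which are no part of the job. What is shaped like the stop_a but white is not meant.

How it is judged:
On the way, in this order (a step that is already met when the one before it is completed fails the run):
1. the solid stop and a lighter one rest on opposite pans, let go, and the beam has tipped to the solid one (((x of stop_c in the frame of pan_left_floor between -0.053 and 0.053 m and y of stop_c in the frame of pan_left_floor between -0.053 and 0.053 m and z of stop_c in the frame of pan_left_floor below 0.04 m and x of stop_a in the frame of pan_right_floor between -0.053 and 0.053 m and y of stop_a in the frame of pan_right_floor between -0.053 and 0.053 m and z of stop_a in the frame of pan_right_floor below 0.04 m and contact force between each of stop_a, stop_c and the fingers below 0.05 N and value of joint beam below -0.09 rad) or (x of stop_c in the frame of pan_right_floor between -0.053 and 0.053 m and y of stop_c in the frame of pan_right_floor between -0.053 and 0.053 m and z of stop_c in the frame of pan_right_floor below 0.04 m and x of stop_a in the frame of pan_left_floor between -0.053 and 0.053 m and y of stop_a in the frame of pan_left_floor between -0.053 and 0.053 m and z of stop_a in the frame of pan_left_floor below 0.04 m and contact force between each of stop_a, stop_c and the fingers below 0.05 N and value of joint beam above 0.09 rad) or (x of stop_c in the frame of pan_left_floor between -0.053 and 0.053 m and y of stop_c in the frame of pan_left_floor between -0.053 and 0.053 m and z of stop_c in the frame of pan_left_floor below 0.04 m and x of stop_b in the frame of pan_right_floor between -0.053 and 0.053 m and y of stop_b in the frame of pan_right_floor between -0.053 and 0.053 m and z of stop_b in the frame of pan_right_floor below 0.04 m and contact force between each of stop_b, stop_c and the fingers below 0.05 N and value of joint beam below -0.09 rad) or (x of stop_c in the frame of pan_right_floor between -0.053 and 0.053 m and y of stop_c in the frame of pan_right_floor between -0.053 and 0.053 m and z of stop_c in the frame of pan_right_floor below 0.04 m and x of stop_b in the frame of pan_left_floor between -0.053 and 0.053 m and y of stop_b in the frame of pan_left_floor between -0.053 and 0.053 m and z of stop_b in the frame of pan_left_floor below 0.04 m and contact force between each of stop_b, stop_c and the fingers below 0.05 N and value of joint beam above 0.09 rad) or (x of stop_c in the frame of pan_left_floor between -0.053 and 0.053 m and y of stop_c in the frame of pan_left_floor between -0.053 and 0.053 m and z of stop_c in the frame of pan_left_floor below 0.04 m and x of stop_d in the frame of pan_right_floor between -0.053 and 0.053 m and y of stop_d in the frame of pan_right_floor between -0.053 and 0.053 m and z of stop_d in the frame of pan_right_floor below 0.04 m and contact force between each of stop_d, stop_c and the fingers below 0.05 N and value of joint beam below -0.09 rad) or (x of stop_c in the frame of pan_right_floor between -0.053 and 0.053 m and y of stop_c in the frame of pan_right_floor between -0.053 and 0.053 m and z of stop_c in the frame of pan_right_floor below 0.04 m and x of stop_d in the frame of pan_left_floor between -0.053 and 0.053 m and y of stop_d in the frame of pan_left_floor between -0.053 and 0.053 m and z of stop_d in the frame of pan_left_floor below 0.04 m and contact force between each of stop_d, stop_c and the fingers below 0.05 N and value of joint beam above 0.09 rad))), for 0.3 s.
2. all the lighter stops are in the tray (x of stop_a in the frame of tray between -0.065 and 0.06 m and y of stop_a in the frame of tray between -0.085 and 0.085 m and z of stop_a in the frame of tray between -0.01 and 0.06 m and x of stop_b in the frame of tray between -0.065 and 0.06 m and y of stop_b in the frame of tray between -0.085 and 0.085 m and z of stop_b in the frame of tray between -0.01 and 0.06 m and x of stop_d in the frame of tray between -0.065 and 0.06 m and y of stop_d in the frame of tray between -0.085 and 0.085 m and z of stop_d in the frame of tray between -0.01 and 0.06 m), for 0.2 s.
3. the tray is tipped by more than 40 degrees with its open front edge above the bin (angle between tray's own z axis and vertical above 0.7 rad and horizontal distance between tray_front and bin below 0.13 m), for 0.1 s.
At the end, for the whole second after the job is handed in: the solid stop rests on the green mat (its centre within 62 mm of the mat's), every lighter stop lies in the bin, the empty tray stands upright on the desk, all at rest (x of stop_a in the frame of bin between -0.11 and 0.11 m and y of stop_a in the frame of bin between -0.13 and 0.13 m and z of each of stop_a, stop_b, stop_d in the frame of bin below 0.09 m and linear speed of each of stop_a, stop_b, stop_d below 0.03 m/s and x of stop_b in the frame of bin between -0.11 and 0.11 m and y of stop_b in the frame of bin between -0.13 and 0.13 m and x of stop_d in the frame of bin between -0.11 and 0.11 m and y of stop_d in the frame of bin between -0.13 and 0.13 m and horizontal distance between stop_c and mat below 0.062 m and height (world z) of stop_c below 0.03 m and linear speed of each of stop_c, tray below 0.02 m/s and angle between tray's own z axis and vertical below 0.1 rad and height (world z) of tray below 0.008 m); the robot touches nothing.
It fails at once if a bystander is moved more than 40 mm (distance of any of spray, mug, driver, tape, mouse, hinge, stapler from where it was at the start of the episode above 0.04 m).
Of stop_a, stop_b, stop_d only 2 to 3 are there at a start; the rules pass over those that are not, and their reading is None.
At some moment in a run one of stop_a, stop_b, stop_c, stop_d, tray may be knocked a few centimetres aside while the robot is not near it.
It also fails if it takes over 210 s, if anything falls off the work surface, if the arm or the gripper's body presses on something with over 40 N, if the wrist force passes 120 N, or if a joint passes its speed limit or range.

### The arm

A 6-joint arm with a two-finger parallel gripper is mounted at the origin on the work surface. World frame = base frame: x ahead of the robot, y to its left, z up, the work surface at z = 0. Lengths are in m, angles in rad, forces in N, time in s.
With the tool pointing down it reaches from about 0.425 to 0.95 m from the base axis. Payload 3.5 kg.
Tool frame: the origin (TCP) lies midway between the tips of the shut fingers; the grasp point (between the pads) lies manip.grip_depth behind it (manip.grip_depth is the distance from the TCP to the grasp point, in m); z points along the fingers, y is the line along which they close (so a half turn about z gives the same grasp; the last joint's range is limited). The gripper opens to 85 mm and grips with 20 to 120 N. Pads are 22 mm wide; open, the fingers measure 114 mm over their backs; the gripper's body (76 mm by 85 mm) begins 54 mm behind the grasp point. The pads swing forward as they close: fully open they stand 13 mm farther back than shut.
Start: joints at [-1.268, 0.286, 1.577, -0, 1.279, -0.15], TCP at [0.295, -0.607, 0.231] pointing down, gripper open.
Joint ranges: [-2.77, 2.77], [-0.9, 2.22], [0.21, 2.48], [-1.53, 4.67], [0.24, 2.81], [-2.84, 2.84]. Speed limits (rad/s): [2.79, 2.79, 3.14, 3.14, 3.14, 3.14].

### API

Orientations are given as [roll, pitch, yaw] about the fixed x, y, z axes, in that order (R = Rz(yaw) Ry(pitch) Rx(roll)).
In Python, from rig import manip, viewer, finish_job gives the robot as it stands.
- The arm moves only by the tool servo_tool, never from a script. Its argument "commands" is a list of rows, each an object of numbers: "x", "y", "z": the shift along the tool's x, y, z scaled (see below); "ax", "ay", "az": the turn, a rotation vector about the tool's x, y, z scaled (see below). A call has 1 to 5 rows; each row is the pose to reach, as a shift and turn from the pose commanded when the call began, along the tool's axes at that moment; what a row does not reach only later rows make up. The controller multiplies each number of a shift by 0.15 m and each number of a turn by pi/2 rad. A row lasts 1/10 s, in which the tool goes at most 50 mm and 8.59 degrees, less where a joint would pass 70% of its speed; a pose out of reach is approached as far as the arm can. A call with a number of a shift or a turn outside -1 to 1 is refused whole. A call with a gripper value outside its range is refused whole. "grip" is the closure, from 0 (fully open) to 1 (shut), set as the call begins (left out, the last holds). The fingers move at their own pace and stop on an object; "squeeze" is the grip in N (left out, the last holds). Time passes only in rows, so rows that repeat a pose let the fingers close. It gives the time, the measured TCP pose, the force, the opening and the grip force at its end, in the units of the state.
- manip.observe(): the state, without advancing time (a new reading comes with each control period).
- viewer.snapshot(name): name is "side" or "top"; returns a dict with "color" (480x640x3 uint8, blue, green, red), "fov_y" (degrees; the focal length in pixels is half the picture's height over the tangent of half this angle, whatever the lens; pixels are square), "cx", "cy" (the principal point, pixels), "D" ([k1, k2, p1, p2, k3] as OpenCV has them; the pictures are not rectified), "extrinsics" (4x4, takes a point from camera to world coordinates). Camera axes: x right, y down, z forward; pixel columns grow to the right and rows downward; lengths in m; the calibration is good to about 2 mm. A picture is of the moment at which its call begins. There is no depth.
- finish_job(): hands the job in; it is judged then, once.
The state is a dict: "t": time; "q": joint angles; "dq": joint speeds; "joint_efforts": joint torques, N m; "tool_pos": TCP position; "tool_rot": TCP orientation; "ft_force": force on the tool from outside, world axes, zero at the start; "moment": the same for the moment, N m; "opening": finger opening in m; "grasp_force": force on a finger pad.
Only numpy, scipy, OpenCV 4.12 (cv2) and the standard library are available. Lean on these libraries where they do the work, as an engineer would, in place of code of your own. Each camera call takes 0.05 s, during which the arm holds its last target. There are 200 camera calls.

## Working session

There is one attempt and no reset: what is moved stays moved. The work goes in short steps, Python scripts to look and compute and a tool call to move; the robot and the scene stay as the last step left them, time stands still between calls to the robot, and variables do not carry over. Pictures are saved under pics/ and viewed, at most 14 in all, crops included, and the job is handed in when it is done.

Besides the shell and the picture viewer there is one more tool, called after ">>>" as name([rows], argument=value, ...), one row to a line, values as JSON. servo_tool: Moves the arm, as the interface text tells. Its arguments: {"type":"object","properties":{"commands":{"type":"array","items":{"type":"object","properties":{"x":{"type":"number"},"y":{"type":"number"},"z":{"type":"number"},"ax":{"type":"number"},"ay":{"type":"number"},"az":{"type":"number"}}}},"grip":{"type":"number"},"squeeze":{"type":"number"}},"required":["commands"]}

```bash
ls; mkdir -p pics
cat > h.py <<'E'
import numpy as np, cv2
from rig import manip, viewer, finish_job
def snap(name,fn=None):
    s=viewer.snapshot(name)
    if fn: cv2.imwrite('pics/'+fn,s['color'])
    return s
def cam(s):
    f=240/np.tan(np.radians(s['fov_y'])/2)
    K=np.array([[f,0,s['cx']],[0,f,s['cy']],[0,0,1.]])
    return K,np.array(s['D'],float),np.array(s['extrinsics'])
def px2w(s,uv,z):
    K,D,E=cam(s)
    p=cv2.undistortPoints(np.array(uv,float).reshape(-1,1,2),K,D).reshape(-1,2)
    d=np.c_[p,np.ones(len(p))]@E[:3,:3].T
    o=E[:3,3]
    return o+d*((z-o[2])/d[:,2])[:,None]
def w2px(s,P):
    K,D,E=cam(s); I=np.linalg.inv(E)
    return cv2.projectPoints(np.array(P,float).reshape(-1,3),cv2.Rodrigues(I[:3,:3])[0],I[:3,3],K,D)[0].reshape(-1,2)
E
python3 - <<'E'
from h import *
for n in('top','side'):
    s=snap(n,n+'0.png'); print(n,s['fov_y'],s['cx'],s['cy'],s['D'],np.round(s['extrinsics'],3).tolist())
o=manip.observe(); print(o, manip.grip_depth)
E
```

```text
pics
top 54.42724067293229 315.8358304285871 242.419568360604 [-0.00029084  0.          0.          0.          0.        ] [[-0.011, -0.987, 0.161, 0.363], [-1.0, 0.011, -0.003, -0.068], [0.001, -0.161, -0.987, 1.071], [0.0, 0.0, 0.0, 1.0]]
side 45.14534507644046 321.196558460067 235.57340227988152 [-0.14880014  0.          0.          0.          0.        ] [[0.973, -0.128, 0.192, 0.284], [-0.231, -0.53, 0.816, -1.193], [-0.002, -0.838, -0.545, 0.816], [0.0, 0.0, 0.0, 1.0]]
{'t': 0.1, 'q': array([-1.26797975e+00,  2.87116791e-01,  1.57808018e+00, -1.22518515e-05,
        1.27857229e+00, -1.50022694e-01]), 'dq': array([ 0.00091574, -0.00202   , -0.00283701,  0.00087392,  0.00213507,
       -0.00215563]), 'joint_efforts': array([ 1.24854429e-03, -4.07293868e+01, -2.93698436e+01, -1.05855675e-04,
        3.45086271e-03, -7.13212870e-06]), 'tool_pos': array([ 0.29515296, -0.60637349,  0.23003216]), 'tool_rot': array([-3.13943874e+00, -3.13723954e-04,  4.52842478e-01]), 'ft_force': array([0.04134125, 0.08688987, 0.92566441]), 'moment': array([-0.0110067 ,  0.01001746,  0.06037585]), 'grasp_force': 0.0, 'opening': 0.08536448641286476} 0.0187
```

View pics/top0.png

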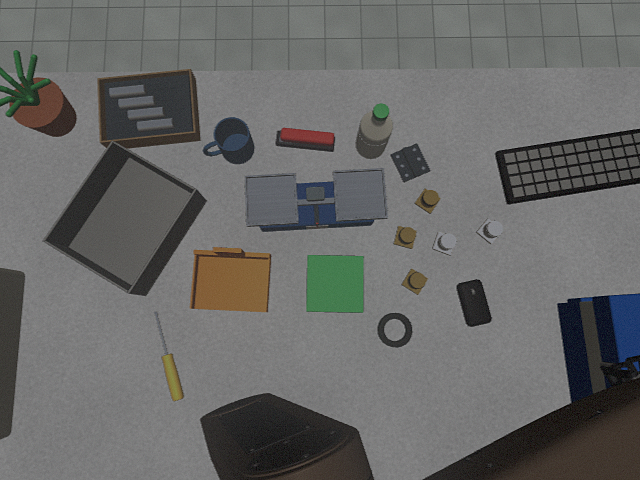

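View pics/side0.png

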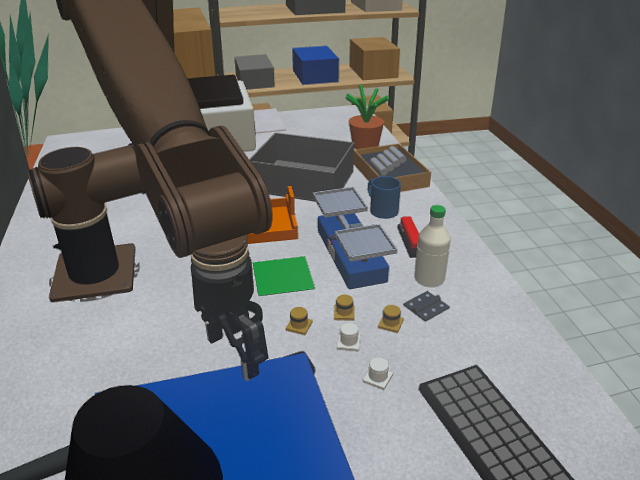

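Run:
```python
import cv2
im=cv2.imread('pics/top0.png')
a=cv2.resize(im[180:305,380:515],None,fx=4,fy=4,interpolation=cv2.INTER_CUBIC)   # 540x500
cv2.imwrite('pics/crop1.png',a)
b=cv2.resize(im[150:325,180:395],None,fx=3.4,fy=3.4,interpolation=cv2.INTER_CUBIC)
cv2.imwrite('pics/crop2.png',b)
```

```text
(no output)
```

View pics/crop1.png

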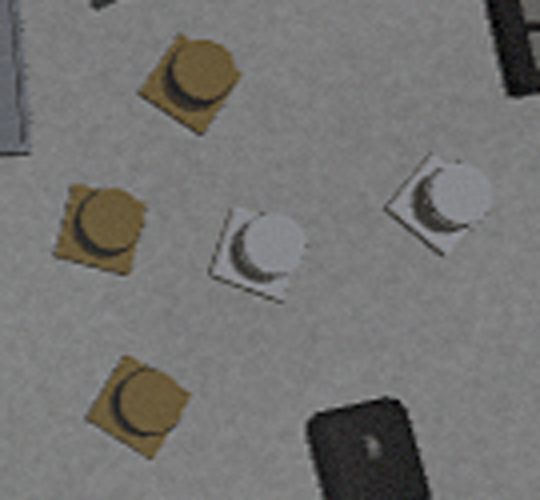

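View pics/crop2.png

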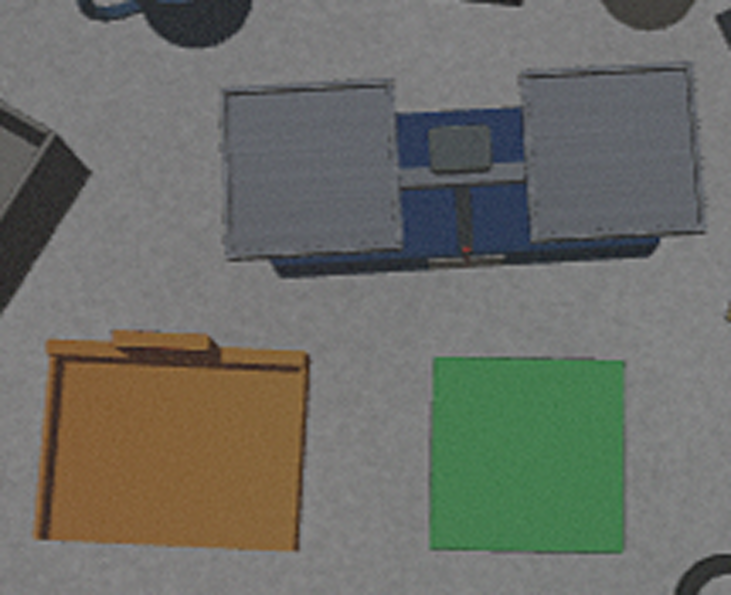

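Run:
```python
from h import *
s=snap('top')
c1=lambda L:[((u+.5)/4-.5+380,(v+.5)/4-.5+180) for u,v in L]
c2=lambda L:[((u+.5)/3.4-.5+180,(v+.5)/3.4-.5+150) for u,v in L]
P=lambda n,L,z:print(n,px2w(s,L,z)[:,:2].round(3).tolist())
P('stops tops',c1([(203,70),(110,219),(153,400)]),.04)
P('white',c1([(273,245),(457,195)]),.04)
for L in ([(180,35),(138,92),(203,134)],[(70,185),(55,257),(127,276),(147,205)],[(127,355),(85,420),(152,460),(190,395)]):
  P('plate',c1(L),.008)
P('Lpan lip',c2([(222,89),(393,80),(402,249),(229,260)]),.108)
P('Rpan lip',c2([(521,73),(690,64),(702,232),(531,242)]),.108)
P('hub',c2([(460,150)]),.081)
P('mat',c2([(433,357),(624,360),(624,551),(430,549)]),.004)
P('tray front',c2([(37,539),(297,550)]),.004)
P('tray back top',c2([(48,340),(308,352)]),.04)
P('handle top',c2([(112,330),(209,336),(211,352),(118,346)]),.095)
P('bin rim',[(113,144),(204,200),(142,294),(45,240)],.1)
```

```text
stops tops [[0.634, -0.333], [0.548, -0.276], [0.446, -0.296]]
white [[0.532, -0.367], [0.56, -0.472]]
plate [[0.663, -0.329], [0.629, -0.303], [0.604, -0.339]]
plate [[0.574, -0.261], [0.532, -0.25], [0.52, -0.291], [0.562, -0.305]]
plate [[0.475, -0.289], [0.438, -0.264], [0.415, -0.301], [0.451, -0.324]]
Lpan lip [[0.667, 0.079], [0.672, -0.029], [0.563, -0.034], [0.557, 0.073]]
Rpan lip [[0.675, -0.109], [0.68, -0.216], [0.572, -0.22], [0.567, -0.114]]
hub [[0.633, -0.07]]
mat [[0.51, -0.051], [0.506, -0.18], [0.378, -0.177], [0.381, -0.048]]
tray front [[0.39, 0.214], [0.381, 0.041]]
tray back top [[0.519, 0.201], [0.509, 0.031]]
handle top [[0.516, 0.147], [0.512, 0.087], [0.502, 0.086], [0.506, 0.143]]
bin rim [[0.745, 0.369], [0.617, 0.167], [0.418, 0.29], [0.534, 0.5]]
```

>>> servo_tool([
  {"x": 0.3, "y": -0.24, "az": -0.09},
  {"x": 0.6, "y": -0.48, "az": -0.18},
  {"x": 0.907, "y": -0.712, "az": -0.27},
  {"x": 0.907, "y": -0.712, "az": -0.355},
  {"x": 0.907, "y": -0.712, "az": -0.355},
], grip=0.15, squeeze=60)

```text
invalid input at $.commands[0]: expected keys x, y, z, ax, ay, az
```

```bash
cat >> h.py <<'E'
from scipy.spatial.transform import Rotation as Ro
def go(x,y,z,yaw=np.pi/2):
    o=manip.observe(); R=Ro.from_euler('xyz',o['tool_rot'])
    T=Ro.from_euler('xyz',[np.pi,0,yaw])
    print('now',o['tool_pos'].round(4),o['tool_rot'].round(3),'t',round(o['t'],1),'open',round(o['opening'],4),'q',o['q'].round(2))
    print('shift',(R.inv().apply(np.array([x,y,z])-o['tool_pos'])/.15).round(3),'turn',((R.inv()*T).as_rotvec()/(np.pi/2)).round(3))
E
python3 -c "
from h import *
go(.446,-.296,.12)"
```

```text
now [ 0.2952 -0.6065  0.2302] [-3.14  -0.     0.453] t 0.1 open 0.0853 q [-1.27  0.29  1.58  0.    1.28 -0.15]
shift [ 1.809 -1.42   0.738] turn [-0.001 -0.001 -0.712]
```

>>> servo_tool([
  {"x": 0.3, "y": -0.24, "z": 0.1, "ax": 0, "ay": 0, "az": -0.09},
  {"x": 0.6, "y": -0.48, "z": 0.2, "ax": 0, "ay": 0, "az": -0.18},
  {"x": 0.9, "y": -0.71, "z": 0.2, "ax": 0, "ay": 0, "az": -0.27},
  {"x": 0.9, "y": -0.71, "z": 0.2, "ax": 0, "ay": 0, "az": -0.36},
  {"x": 0.9, "y": -0.71, "z": 0.2, "ax": 0, "ay": 0, "az": -0.36},
], grip=0.15, squeeze=60)

```text
t: 0.65
tool_pos: [0.3713, -0.4486, 0.2004]
tool_rot: [-3.14, -0.002, 1.023]
ft_force: [0.9, 0.4, 0.4]
opening: 0.0727
grasp_force: 0.0
```

```bash
python3 -c "
from h import *
go(.446,-.296,.12)"
```

```text
now [ 0.3713 -0.4486  0.2004] [-3.140e+00 -2.000e-03  1.023e+00] t 0.7 open 0.0727 q [-1.05  0.11  1.84  0.    1.19 -0.51]
shift [ 1.127 -0.103  0.538] turn [-0.001 -0.001 -0.348]
```

>>> servo_tool([
  {"x": 0.3, "y": -0.03, "z": 0.1, "ax": 0, "ay": 0, "az": -0.09},
  {"x": 0.6, "y": -0.06, "z": 0.2, "ax": 0, "ay": 0, "az": -0.18},
  {"x": 0.9, "y": -0.1, "z": 0.4, "ax": 0, "ay": 0, "az": -0.27},
  {"x": 1.0, "y": -0.1, "z": 0.5, "ax": 0, "ay": 0, "az": -0.348},
  {"x": 1.0, "y": -0.1, "z": 0.5, "ax": 0, "ay": 0, "az": -0.348},
])

```text
t: 1.15
tool_pos: [0.4351, -0.3136, 0.123]
tool_rot: [-3.137, -0.005, 1.567]
ft_force: [-0.6, -0.1, -0.8]
opening: 0.0726
grasp_force: 0.0
```

```bash
python3 -c "
from h import *
go(.446,-.296,.013)"
```

```text
now [ 0.4351 -0.3136  0.123 ] [-3.137 -0.005  1.567] t 1.1 open 0.0726 q [-0.81  0.1   2.    0.    1.04 -0.81]
shift [0.114 0.075 0.734] turn [-0.003 -0.003 -0.003]
```

>>> servo_tool([
  {"x": 0.114, "y": 0.075, "z": 0.3, "ax": 0, "ay": 0, "az": 0},
  {"x": 0.114, "y": 0.075, "z": 0.55, "ax": -0.003, "ay": -0.003, "az": -0.003},
  {"x": 0.114, "y": 0.075, "z": 0.7, "ax": -0.003, "ay": -0.003, "az": -0.003},
  {"x": 0.114, "y": 0.075, "z": 0.72, "ax": -0.003, "ay": -0.003, "az": -0.003},
  {"x": 0.114, "y": 0.075, "z": 0.72, "ax": -0.003, "ay": -0.003, "az": -0.003},
])

```text
t: 1.65
tool_pos: [0.4475, -0.3012, 0.0188]
tool_rot: [3.137, 0.005, 1.567]
ft_force: [0.3, 0.6, 0.5]
opening: 0.0726
grasp_force: 0.0
```

>>> servo_tool([
  {"x": 0, "y": 0, "z": 0, "ax": 0, "ay": 0, "az": 0},
  {"x": 0, "y": 0, "z": 0, "ax": 0, "ay": 0, "az": 0},
  {"x": 0, "y": 0, "z": 0, "ax": 0, "ay": 0, "az": 0},
  {"x": 0, "y": 0, "z": 0, "ax": 0, "ay": 0, "az": 0},
  {"x": 0, "y": 0, "z": 0, "ax": 0, "ay": 0, "az": 0},
], grip=1)

```text
t: 2.15
tool_pos: [0.4485, -0.301, 0.0206]
tool_rot: [3.135, 0.008, 1.57]
ft_force: [-1.3, 0.2, 6.9]
opening: 0.0337
grasp_force: 60.3
```

```bash
python3 -c "
from h import *
go(.6235,-.165,.2)"
```

```text
now [ 0.4485 -0.301   0.0206] [3.135 0.008 1.57 ] t 2.1 open 0.0337 q [-0.78  0.26  2.04 -0.    0.83 -0.78]
shift [ 0.899  1.174 -1.195] turn [ 0.004  0.005 -0.001]
```

>>> servo_tool([
  {"x": 0, "y": 0, "z": -0.2, "ax": 0, "ay": 0, "az": 0},
  {"x": 0, "y": 0, "z": -0.5, "ax": 0, "ay": 0, "az": 0},
  {"x": 0, "y": 0, "z": -0.85, "ax": 0, "ay": 0, "az": 0},
  {"x": 0, "y": 0, "z": -1, "ax": 0, "ay": 0, "az": 0},
  {"x": 0, "y": 0, "z": -1, "ax": 0, "ay": 0, "az": 0},
])

```text
t: 2.65
tool_pos: [0.449, -0.3008, 0.174]
tool_rot: [3.129, 0.012, 1.57]
ft_force: [0.7, -0.0, -2.6]
opening: 0.0339
grasp_force: 60.2
```

>>> servo_tool([
  {"x": 0, "y": 0, "z": -0.2, "ax": 0, "ay": 0, "az": 0},
  {"x": 0, "y": 0, "z": -0.2, "ax": 0, "ay": 0, "az": 0},
  {"x": 0, "y": 0, "z": -0.2, "ax": 0, "ay": 0, "az": 0},
])

```text
t: 2.95
tool_pos: [0.4462, -0.2983, 0.1969]
tool_rot: [3.138, 0.004, 1.57]
ft_force: [-0.8, -0.0, -1.4]
opening: 0.0342
grasp_force: 60.3
```

```bash
python3 -c "
from h import *
go(.6235,-.165,.2)
s=snap('side','lift1.png')
im=s['color']
print(w2px(s,[manip.observe()['tool_pos']]),manip.observe()['ft_force'])
u,v=w2px(s,[manip.observe()['tool_pos']])[0].astype(int)
cv2.imwrite('pics/lift1c.png',cv2.resize(im[v-60:v+60,u-80:u+80],None,fx=4,fy=4))"
```

```text
now [ 0.4462 -0.2983  0.1969] [3.138 0.004 1.57 ] t 3.0 open 0.0342 q [-0.78  0.01  1.95 -0.    1.17 -0.78]
shift [ 0.89   1.181 -0.02 ] turn [ 0.002  0.002 -0.001]
[[296.27479361 248.87104002]] [ 0.4191367  -0.21099531 -1.68882055]
```

View pics/lift1c.png

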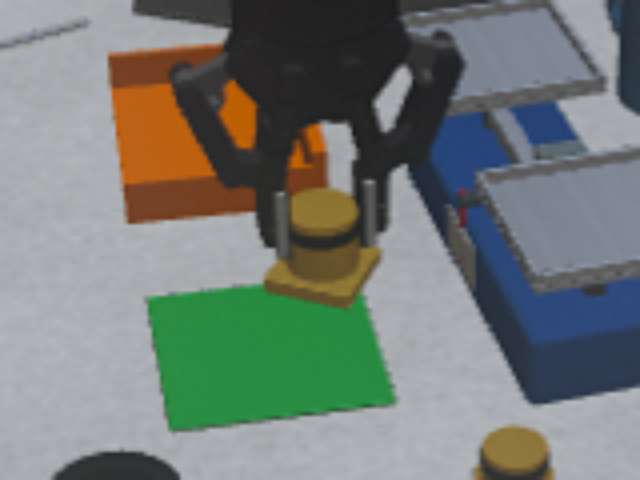

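>>> servo_tool([
  {"x": 0.15, "y": 0.3, "z": 0, "ax": 0, "ay": 0, "az": 0},
  {"x": 0.35, "y": 0.6, "z": 0, "ax": 0, "ay": 0, "az": 0},
  {"x": 0.6, "y": 0.85, "z": 0, "ax": 0, "ay": 0, "az": 0},
  {"x": 0.8, "y": 0.95, "z": 0, "ax": 0, "ay": 0, "az": 0},
  {"x": 0.89, "y": 1, "z": 0, "ax": 0, "ay": 0, "az": 0},
])

```text
t: 3.5
tool_pos: [0.5972, -0.1617, 0.1951]
tool_rot: [3.141, 0.002, 1.573]
ft_force: [0.1, -0.5, -1.9]
opening: 0.0343
grasp_force: 60.6
```

>>> servo_tool([
  {"x": 0, "y": 0.1, "z": 0, "ax": 0, "ay": 0, "az": 0},
  {"x": 0, "y": 0.18, "z": 0, "ax": 0, "ay": 0, "az": 0},
  {"x": 0, "y": 0.18, "z": 0, "ax": 0, "ay": 0, "az": 0},
  {"x": 0, "y": 0.18, "z": 0, "ax": 0, "ay": 0, "az": 0},
])

```text
t: 3.9
tool_pos: [0.6231, -0.166, 0.1975]
tool_rot: [3.139, 0.004, 1.569]
ft_force: [0.8, -0.2, -2.1]
opening: 0.0338
grasp_force: 60.6
```

```bash
python3 -c "
from h import *
go(.6235,-.165,.107)
print(manip.observe()['ft_force'])"
```

```text
now [ 0.6231 -0.166   0.1975] [3.139 0.004 1.569] t 3.9 open 0.0338 q [-0.42  0.25  1.69 -0.    1.2  -0.41]
shift [0.009 0.001 0.603] turn [ 0.002  0.003 -0.001]
[ 0.78710333 -0.24500811 -2.06295132]
```

Lower, release, rise.

>>> servo_tool([
  {"x": 0, "y": 0, "z": 0.2, "ax": 0, "ay": 0, "az": 0},
  {"x": 0, "y": 0, "z": 0.35, "ax": 0, "ay": 0, "az": 0},
  {"x": 0, "y": 0, "z": 0.48, "ax": 0, "ay": 0, "az": 0},
  {"x": 0, "y": 0, "z": 0.57, "ax": 0, "ay": 0, "az": 0},
  {"x": 0, "y": 0, "z": 0.6, "ax": 0, "ay": 0, "az": 0},
])

```text
t: 4.4
tool_pos: [0.6227, -0.1659, 0.1066]
tool_rot: [3.14, 0.003, 1.569]
ft_force: [-0.2, 0.6, -1.0]
opening: 0.0341
grasp_force: 60.6
```

>>> servo_tool([
  {"x": 0, "y": 0, "z": 0, "ax": 0, "ay": 0, "az": 0},
  {"x": 0, "y": 0, "z": 0, "ax": 0, "ay": 0, "az": 0},
  {"x": 0, "y": 0, "z": 0, "ax": 0, "ay": 0, "az": 0},
  {"x": 0, "y": 0, "z": 0, "ax": 0, "ay": 0, "az": 0},
])

```text
t: 4.8
tool_pos: [0.6248, -0.166, 0.1097]
tool_rot: [3.135, 0.006, 1.57]
ft_force: [-1.0, -0.0, -2.1]
opening: 0.0342
grasp_force: 60.6
```

>>> servo_tool([
  {"x": 0, "y": 0, "z": 0, "ax": 0, "ay": 0, "az": 0},
  {"x": 0, "y": 0, "z": 0, "ax": 0, "ay": 0, "az": 0},
  {"x": 0, "y": 0, "z": 0, "ax": 0, "ay": 0, "az": 0},
  {"x": 0, "y": 0, "z": 0, "ax": 0, "ay": 0, "az": 0},
], grip=0.25)

```text
t: 5.2
tool_pos: [0.6244, -0.1659, 0.1089]
tool_rot: [3.136, 0.005, 1.57]
ft_force: [-0.4, 0.0, -0.2]
opening: 0.0642
grasp_force: 0.0
```

>>> servo_tool([
  {"x": 0, "y": 0, "z": -0.1, "ax": 0, "ay": 0, "az": 0},
  {"x": 0, "y": 0, "z": -0.35, "ax": 0, "ay": 0, "az": 0},
  {"x": 0, "y": 0, "z": -0.6, "ax": 0, "ay": 0, "az": 0},
  {"x": -0.4, "y": -0.2, "z": -0.6, "ax": 0, "ay": 0, "az": 0},
  {"x": -0.74, "y": -0.5, "z": -0.6, "ax": 0, "ay": 0, "az": 0},
])

```text
t: 5.7
tool_pos: [0.5719, -0.2503, 0.2029]
tool_rot: [3.131, 0.009, 1.573]
ft_force: [-0.4, -0.8, 0.2]
opening: 0.064
grasp_force: 0.0
```

```bash
python3 -c "
from h import *
go(.548,-.276,.016)
print(manip.observe()['ft_force'])
s=snap('side','place1.png')
cv2.imwrite('pics/place1c.png',cv2.resize(s['color'][150:390,210:530],None,fx=2.4,fy=2.4))"
```

```text
now [ 0.5719 -0.2503  0.2029] [3.131 0.009 1.573] t 5.7 open 0.064 q [-0.57  0.19  1.74 -0.    1.19 -0.58]
shift [-0.16  -0.173  1.246] turn [0.007 0.006 0.001]
[-0.44963286 -0.81010331  0.22403393]
```

View pics/place1c.png

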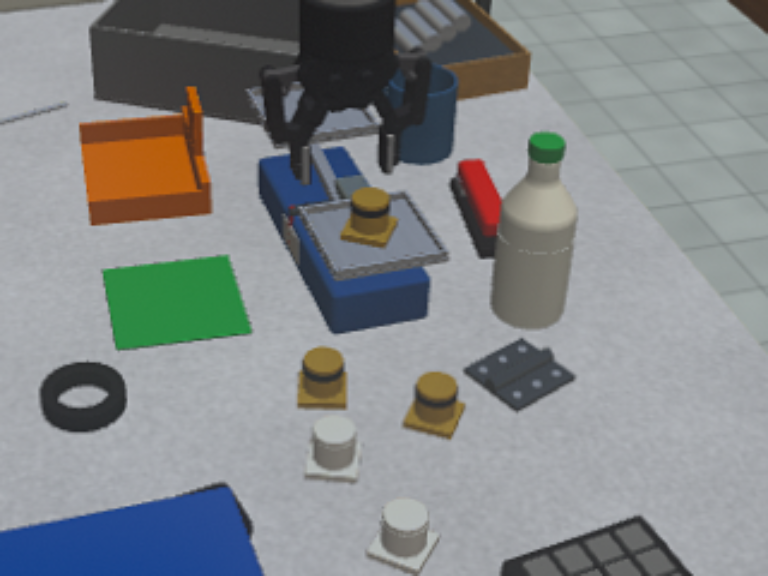

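>>> servo_tool([
  {"x": -0.16, "y": -0.173, "z": 0.3, "ax": 0.007, "ay": 0.006, "az": 0},
  {"x": -0.16, "y": -0.173, "z": 0.6, "ax": 0.007, "ay": 0.006, "az": 0},
  {"x": -0.16, "y": -0.173, "z": 0.8, "ax": 0.007, "ay": 0.006, "az": 0},
  {"x": -0.16, "y": -0.173, "z": 0.8, "ax": 0.007, "ay": 0.006, "az": 0},
])

```text
t: 6.15
tool_pos: [0.5413, -0.2718, 0.0739]
tool_rot: [-3.127, -0.011, 1.569]
ft_force: [0.6, 0.2, -0.4]
opening: 0.0641
grasp_force: 0.0
```

>>> servo_tool([
  {"x": 0, "y": 0, "z": 0.2, "ax": 0, "ay": 0, "az": 0},
  {"x": 0, "y": 0, "z": 0.37, "ax": 0, "ay": 0, "az": 0},
  {"x": 0, "y": 0, "z": 0.44, "ax": 0, "ay": 0, "az": 0},
  {"x": 0, "y": 0, "z": 0.44, "ax": 0, "ay": 0, "az": 0},
])

```text
t: 6.55
tool_pos: [0.5446, -0.2733, 0.013]
tool_rot: [-3.135, -0.005, 1.57]
ft_force: [-1.0, -0.0, 0.7]
opening: 0.064
grasp_force: 0.0
```

>>> servo_tool([
  {"x": 0, "y": 0, "z": 0, "ax": 0, "ay": 0, "az": 0},
  {"x": 0, "y": 0, "z": 0, "ax": 0, "ay": 0, "az": 0},
  {"x": 0, "y": 0, "z": 0, "ax": 0, "ay": 0, "az": 0},
  {"x": 0, "y": 0, "z": 0, "ax": 0, "ay": 0, "az": 0},
  {"x": 0, "y": 0, "z": 0, "ax": 0, "ay": 0, "az": 0},
], grip=1)

```text
t: 7.05
tool_pos: [0.5463, -0.2746, 0.0156]
tool_rot: [-3.14, -0.002, 1.57]
ft_force: [-0.7, -0.3, 6.9]
opening: 0.0345
grasp_force: 60.4
```

>>> servo_tool([
  {"x": 0, "y": 0, "z": -0.2, "ax": 0, "ay": 0, "az": 0},
  {"x": 0, "y": 0, "z": -0.5, "ax": 0, "ay": 0, "az": 0},
  {"x": 0, "y": 0, "z": -0.85, "ax": 0, "ay": 0, "az": 0},
  {"x": 0, "y": 0, "z": -1, "ax": 0, "ay": 0, "az": 0},
  {"x": 0, "y": 0, "z": -1, "ax": 0, "ay": 0, "az": 0},
])

```text
t: 7.55
tool_pos: [0.5479, -0.276, 0.169]
tool_rot: [3.139, 0.002, 1.57]
ft_force: [0.3, 0.0, -1.3]
opening: 0.0342
grasp_force: 60.0
```

>>> servo_tool([
  {"x": 0, "y": 0, "z": -0.25, "ax": 0, "ay": 0, "az": 0},
  {"x": 0, "y": 0, "z": -0.4, "ax": 0, "ay": 0, "az": 0},
  {"x": 0, "y": 0, "z": -0.4, "ax": 0, "ay": 0, "az": 0},
  {"x": 0, "y": 0, "z": -0.4, "ax": 0, "ay": 0, "az": 0},
])

```text
t: 7.95
tool_pos: [0.5449, -0.2739, 0.2206]
tool_rot: [-3.133, -0.006, 1.57]
ft_force: [-0.5, -0.3, -1.9]
opening: 0.0342
grasp_force: 60.1
```

```bash
python3 -c "
from h import *
go(.615,.022,.225)
print(manip.observe()['ft_force'])"
```

```text
now [ 0.5449 -0.2739  0.2206] [-3.133 -0.006  1.57 ] t 8.0 open 0.0342 q [-0.63  0.16  1.75  0.    1.25 -0.63]
shift [ 1.974  0.464 -0.021] turn [-0.005 -0.004 -0.001]
[-0.47857193 -0.29364057 -1.92520914]
```

>>> servo_tool([
  {"x": 0.2, "y": 0.1, "z": 0, "ax": 0, "ay": 0, "az": 0},
  {"x": 0.45, "y": 0.2, "z": 0, "ax": 0, "ay": 0, "az": 0},
  {"x": 0.7, "y": 0.3, "z": 0, "ax": 0, "ay": 0, "az": 0},
  {"x": 0.95, "y": 0.4, "z": 0, "ax": 0, "ay": 0, "az": 0},
  {"x": 1.0, "y": 0.464, "z": 0, "ax": 0, "ay": 0, "az": 0},
])

```text
t: 8.45
tool_pos: [0.6145, -0.1202, 0.219]
tool_rot: [-3.13, -0.008, 1.573]
ft_force: [0.2, 0.0, -1.2]
opening: 0.0342
grasp_force: 60.1
```

>>> servo_tool([
  {"x": 0.25, "y": 0, "z": 0, "ax": 0, "ay": 0, "az": 0},
  {"x": 0.5, "y": 0, "z": 0, "ax": 0, "ay": 0, "az": 0},
  {"x": 0.75, "y": 0, "z": 0, "ax": 0, "ay": 0, "az": 0},
  {"x": 0.9, "y": 0, "z": 0, "ax": 0, "ay": 0, "az": 0},
  {"x": 0.97, "y": 0, "z": 0, "ax": 0, "ay": 0, "az": 0},
])

```text
t: 8.95
tool_pos: [0.6144, 0.0226, 0.2207]
tool_rot: [-3.131, -0.005, 1.571]
ft_force: [0.3, -0.6, -0.4]
opening: 0.0342
grasp_force: 60.1
```

>>> servo_tool([
  {"x": 0, "y": 0, "z": 0, "ax": 0, "ay": 0, "az": 0},
  {"x": 0, "y": 0, "z": 0, "ax": 0, "ay": 0, "az": 0},
  {"x": 0, "y": 0, "z": 0, "ax": 0, "ay": 0, "az": 0},
])

```text
t: 9.25
tool_pos: [0.6156, 0.0196, 0.2231]
tool_rot: [-3.135, -0.004, 1.568]
ft_force: [-0.3, -0.0, -0.6]
opening: 0.0344
grasp_force: 60.1
```

```bash
python3 -c "
from h import *
go(.615,.022,.133)
print(manip.observe()['ft_force'])"
```

```text
now [0.6156 0.0196 0.2231] [-3.135 -0.004  1.568] t 9.2 open 0.0344 q [-0.13  0.17  1.73  0.    1.25 -0.13]
shift [0.014 0.    0.601] turn [-0.004 -0.003 -0.002]
[-0.3378938  -0.02113427 -0.6253257 ]
```

>>> servo_tool([
  {"x": 0.015, "y": 0, "z": 0.2, "ax": 0, "ay": 0, "az": 0},
  {"x": 0.015, "y": 0, "z": 0.35, "ax": 0, "ay": 0, "az": 0},
  {"x": 0.015, "y": 0, "z": 0.48, "ax": 0, "ay": 0, "az": 0},
  {"x": 0.015, "y": 0, "z": 0.57, "ax": 0, "ay": 0, "az": 0},
  {"x": 0.015, "y": 0, "z": 0.6, "ax": 0, "ay": 0, "az": 0},
])

```text
t: 9.75
tool_pos: [0.6141, 0.0229, 0.1317]
tool_rot: [-3.132, -0.005, 1.568]
ft_force: [-1.4, 0.2, -0.1]
opening: 0.0339
grasp_force: 60.1
```

>>> servo_tool([
  {"x": 0, "y": 0, "z": 0, "ax": 0, "ay": 0, "az": 0},
  {"x": 0, "y": 0, "z": 0, "ax": 0, "ay": 0, "az": 0},
  {"x": 0, "y": 0, "z": 0, "ax": 0, "ay": 0, "az": 0},
])

```text
t: 10.05
tool_pos: [0.616, 0.0235, 0.1352]
tool_rot: [-3.138, -0.004, 1.57]
ft_force: [-0.3, -0.4, -1.2]
opening: 0.0343
grasp_force: 60.1
```

>>> servo_tool([
  {"x": 0, "y": 0, "z": 0, "ax": 0, "ay": 0, "az": 0},
  {"x": 0, "y": 0, "z": 0, "ax": 0, "ay": 0, "az": 0},
  {"x": 0, "y": 0, "z": 0, "ax": 0, "ay": 0, "az": 0},
  {"x": 0, "y": 0, "z": 0, "ax": 0, "ay": 0, "az": 0},
], grip=0.25)

```text
t: 10.45
tool_pos: [0.6152, 0.0237, 0.134]
tool_rot: [-3.136, -0.005, 1.57]
ft_force: [-0.5, -0.6, -0.6]
opening: 0.0643
grasp_force: 0.0
```

>>> servo_tool([
  {"x": 0, "y": 0, "z": -0.1, "ax": 0, "ay": 0, "az": 0},
  {"x": 0, "y": 0, "z": -0.35, "ax": 0, "ay": 0, "az": 0},
  {"x": 0, "y": 0, "z": -0.6, "ax": 0, "ay": 0, "az": 0},
  {"x": 0, "y": 0, "z": -0.6, "ax": 0, "ay": 0, "az": 0},
])

```text
t: 10.85
tool_pos: [0.6194, 0.0229, 0.2326]
tool_rot: [3.134, -0.003, 1.57]
ft_force: [1.1, 0.2, -0.2]
opening: 0.0638
grasp_force: 0.0
```

>>> servo_tool([
  {"x": 0, "y": 0, "z": 0, "ax": 0, "ay": 0, "az": 0},
  {"x": 0, "y": 0, "z": 0, "ax": 0, "ay": 0, "az": 0},
  {"x": 0, "y": 0, "z": 0, "ax": 0, "ay": 0, "az": 0},
  {"x": 0, "y": 0, "z": 0, "ax": 0, "ay": 0, "az": 0},
  {"x": 0, "y": 0, "z": 0, "ax": 0, "ay": 0, "az": 0},
])

```text
t: 11.35
tool_pos: [0.6152, 0.0233, 0.2226]
tool_rot: [-3.133, -0.005, 1.57]
ft_force: [0.2, 0.3, 0.9]
opening: 0.064
grasp_force: 0.0
```

```bash
python3 -c "
from h import *
go(.615,.022,.133)
s=snap('side','place2.png')
cv2.imwrite('pics/place2c.png',cv2.resize(s['color'][150:390,210:530],None,fx=2.4,fy=2.4))"
```

```text
now [0.6152 0.0233 0.2226] [-3.133 -0.005  1.57 ] t 11.3 open 0.064 q [-0.13  0.17  1.73  0.    1.25 -0.13]
shift [-0.012  0.004  0.597] turn [-0.005 -0.003 -0.001]
```

View pics/place2c.png

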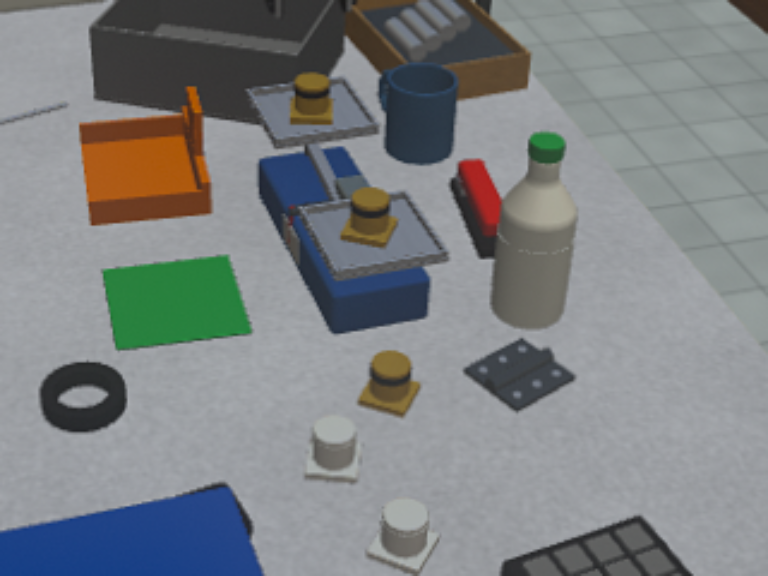

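>>> servo_tool([
  {"x": -0.01, "y": 0, "z": 0.25, "ax": -0.005, "ay": -0.003, "az": 0},
  {"x": -0.01, "y": 0, "z": 0.5, "ax": -0.005, "ay": -0.003, "az": 0},
  {"x": -0.01, "y": 0, "z": 0.59, "ax": -0.005, "ay": -0.003, "az": 0},
  {"x": -0.01, "y": 0, "z": 0.59, "ax": -0.005, "ay": -0.003, "az": 0},
])

```text
t: 11.8
tool_pos: [0.6131, 0.0224, 0.1321]
tool_rot: [-3.137, -0.001, 1.57]
ft_force: [0.2, -0.4, -0.3]
opening: 0.0638
grasp_force: 0.0
```

>>> servo_tool([
  {"x": 0, "y": 0, "z": 0, "ax": 0, "ay": 0, "az": 0},
  {"x": 0, "y": 0, "z": 0, "ax": 0, "ay": 0, "az": 0},
  {"x": 0, "y": 0, "z": 0, "ax": 0, "ay": 0, "az": 0},
  {"x": 0, "y": 0, "z": 0, "ax": 0, "ay": 0, "az": 0},
  {"x": 0, "y": 0, "z": 0, "ax": 0, "ay": 0, "az": 0},
], grip=1)

```text
t: 12.3
tool_pos: [0.616, 0.0221, 0.1364]
tool_rot: [3.137, 0.0, 1.57]
ft_force: [1.1, -0.4, 0.5]
opening: 0.0338
grasp_force: 59.5
```

>>> servo_tool([
  {"x": 0, "y": 0, "z": -0.2, "ax": 0, "ay": 0, "az": 0},
  {"x": 0, "y": 0, "z": -0.5, "ax": 0, "ay": 0, "az": 0},
  {"x": 0, "y": -0.2, "z": -0.6, "ax": 0, "ay": 0, "az": 0},
  {"x": 0.2, "y": -0.5, "z": -0.6, "ax": 0, "ay": 0, "az": 0},
  {"x": 0.5, "y": -0.75, "z": -0.6, "ax": 0, "ay": 0, "az": 0},
])

```text
t: 12.8
tool_pos: [0.5091, 0.0874, 0.2253]
tool_rot: [3.14, 0.0, 1.566]
ft_force: [0.2, 1.0, -1.4]
opening: 0.0338
grasp_force: 60.2
```

>>> servo_tool([
  {"x": 0.2, "y": -0.2, "z": 0, "ax": 0, "ay": 0, "az": 0},
  {"x": 0.45, "y": -0.4, "z": 0, "ax": 0, "ay": 0, "az": 0},
  {"x": 0.45, "y": -0.4, "z": 0, "ax": 0, "ay": 0, "az": 0},
  {"x": 0.45, "y": -0.4, "z": 0, "ax": 0, "ay": 0, "az": 0},
])

```text
t: 13.2
tool_pos: [0.4498, 0.1561, 0.2247]
tool_rot: [3.14, 0.0, 1.572]
ft_force: [0.5, -0.3, -1.7]
opening: 0.0339
grasp_force: 60.2
```

```bash
python3 -c "
from h import *
go(.4425,.1665,.022)
s=snap('top','t2.png')
cv2.imwrite('pics/t2c.png',cv2.resize(s['color'][120:320,90:520],None,fx=1.8,fy=1.8))"
```

```text
now [0.4498 0.1561 0.2247] [3.14  0.    1.572] t 13.2 open 0.0339 q [ 0.12 -0.16  2.06 -0.    1.24  0.12]
shift [ 0.07  -0.051  1.351] turn [0.001 0.    0.001]
```

View pics/t2c.png

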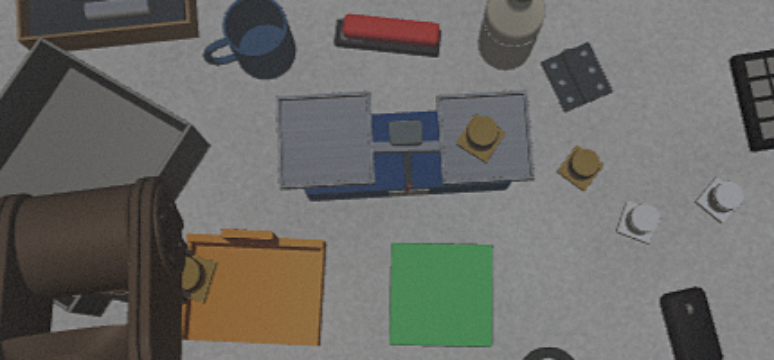

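>>> servo_tool([
  {"x": 0.07, "y": -0.05, "z": 0.3, "ax": 0, "ay": 0, "az": 0},
  {"x": 0.07, "y": -0.05, "z": 0.6, "ax": 0, "ay": 0, "az": 0},
  {"x": 0.07, "y": -0.05, "z": 0.85, "ax": 0, "ay": 0, "az": 0},
  {"x": 0.07, "y": -0.05, "z": 0.95, "ax": 0, "ay": 0, "az": 0},
  {"x": 0.07, "y": -0.05, "z": 0.95, "ax": 0, "ay": 0, "az": 0},
])

```text
t: 13.75
tool_pos: [0.4418, 0.1644, 0.079]
tool_rot: [-3.136, 0.001, 1.568]
ft_force: [-0.1, -0.7, -0.4]
opening: 0.034
grasp_force: 60.2
```

```bash
python3 -c "
from h import *
go(.4425,.1665,.022)
s=snap('top')
print(px2w(s,[(415.9,208.7)],.04))"
```

```text
now [0.4418 0.1644 0.079 ] [-3.136e+00  1.000e-03  1.568e+00] t 13.8 open 0.034 q [ 0.14  0.03  2.18 -0.    0.94  0.14]
shift [0.014 0.007 0.38 ] turn [-0.004  0.001 -0.002]
[[ 0.60694203 -0.29885817  0.04      ]]
```

>>> servo_tool([
  {"x": 0.014, "y": 0, "z": 0.2, "ax": 0, "ay": 0, "az": 0},
  {"x": 0.014, "y": 0, "z": 0.33, "ax": 0, "ay": 0, "az": 0},
  {"x": 0.014, "y": 0, "z": 0.38, "ax": 0, "ay": 0, "az": 0},
  {"x": 0.014, "y": 0, "z": 0.38, "ax": 0, "ay": 0, "az": 0},
  {"x": 0.014, "y": 0, "z": 0.38, "ax": 0, "ay": 0, "az": 0},
])

```text
t: 14.3
tool_pos: [0.4459, 0.168, 0.0273]
tool_rot: [3.136, -0.001, 1.569]
ft_force: [0.6, 0.4, 0.7]
opening: 0.0335
grasp_force: 60.3
```

>>> servo_tool([
  {"x": 0, "y": 0, "z": 0, "ax": 0, "ay": 0, "az": 0},
  {"x": 0, "y": 0, "z": 0, "ax": 0, "ay": 0, "az": 0},
  {"x": 0, "y": 0, "z": 0, "ax": 0, "ay": 0, "az": 0},
  {"x": 0, "y": 0, "z": 0, "ax": 0, "ay": 0, "az": 0},
], grip=0.4)

```text
t: 14.7
tool_pos: [0.4437, 0.168, 0.0255]
tool_rot: [3.14, -0.0, 1.57]
ft_force: [-0.7, 0.4, -0.3]
opening: 0.0511
grasp_force: 0.0
```

>>> servo_tool([
  {"x": 0, "y": 0, "z": -0.15, "ax": 0, "ay": 0, "az": 0},
  {"x": 0, "y": 0, "z": -0.4, "ax": 0, "ay": 0, "az": 0},
  {"x": 0, "y": 0, "z": -0.7, "ax": 0, "ay": 0, "az": 0},
  {"x": 0, "y": 0, "z": -1, "ax": 0, "ay": 0, "az": 0},
  {"x": 0, "y": 0, "z": -1, "ax": 0, "ay": 0, "az": 0},
], grip=0.25)

```text
t: 15.2
tool_pos: [0.4478, 0.1688, 0.183]
tool_rot: [3.125, -0.002, 1.57]
ft_force: [0.6, -0.3, 0.5]
opening: 0.0643
grasp_force: 0.0
```

>>> servo_tool([
  {"x": -0.2, "y": 0.2, "z": -0.2, "ax": 0, "ay": 0, "az": 0},
  {"x": -0.4, "y": 0.4, "z": -0.3, "ax": 0, "ay": 0, "az": 0},
  {"x": -0.6, "y": 0.6, "z": -0.3, "ax": 0, "ay": 0, "az": 0},
  {"x": -0.8, "y": 0.8, "z": -0.3, "ax": 0, "ay": 0, "az": 0},
  {"x": -1, "y": 1, "z": -0.3, "ax": 0, "ay": 0, "az": 0},
])

```text
t: 15.7
tool_pos: [0.5939, 0.0165, 0.2198]
tool_rot: [3.141, -0.0, 1.569]
ft_force: [0.7, 0.2, 0.2]
opening: 0.0641
grasp_force: 0.0
```

>>> servo_tool([
  {"x": -0.25, "y": 0, "z": 0, "ax": 0, "ay": 0, "az": 0},
  {"x": -0.5, "y": 0, "z": 0, "ax": 0, "ay": 0, "az": 0},
  {"x": -0.75, "y": 0, "z": 0, "ax": 0, "ay": 0, "az": 0},
  {"x": -1, "y": 0, "z": 0, "ax": 0, "ay": 0, "az": 0},
])

```text
t: 16.1
tool_pos: [0.5925, -0.1335, 0.2193]
tool_rot: [3.141, -0.001, 1.57]
ft_force: [0.8, -0.2, -0.3]
opening: 0.064
grasp_force: 0.0
```

>>> servo_tool([
  {"x": -0.25, "y": 0, "z": 0, "ax": 0, "ay": 0, "az": 0},
  {"x": -0.5, "y": 0, "z": 0, "ax": 0, "ay": 0, "az": 0},
  {"x": -0.75, "y": 0, "z": 0, "ax": 0, "ay": 0, "az": 0},
  {"x": -1, "y": 0, "z": 0, "ax": 0, "ay": 0, "az": 0},
  {"x": -1, "y": 0, "z": 0, "ax": 0, "ay": 0, "az": 0},
])

```text
t: 16.6
tool_pos: [0.5919, -0.2864, 0.2192]
tool_rot: [3.141, 0.001, 1.565]
ft_force: [0.0, 0.1, -0.5]
opening: 0.0641
grasp_force: 0.0
```

```bash
python3 -c "
from h import *
go(.607,-.299,.016)
"
```

```text
now [ 0.5919 -0.2864  0.2192] [3.141e+00 1.000e-03 1.565e+00] t 16.6 open 0.0641 q [-0.6   0.26  1.63 -0.    1.25 -0.6 ]
shift [-0.082  0.101  1.355] turn [ 0.     0.    -0.004]
```

>>> servo_tool([
  {"x": -0.08, "y": 0.1, "z": 0.3, "ax": 0, "ay": 0, "az": 0},
  {"x": -0.08, "y": 0.1, "z": 0.6, "ax": 0, "ay": 0, "az": 0},
  {"x": -0.08, "y": 0.1, "z": 0.85, "ax": 0, "ay": 0, "az": 0},
  {"x": -0.08, "y": 0.1, "z": 0.85, "ax": 0, "ay": 0, "az": 0},
])

```text
t: 17.0
tool_pos: [0.6034, -0.2904, 0.0844]
tool_rot: [-3.13, -0.009, 1.57]
ft_force: [-0.2, 0.5, -0.2]
opening: 0.064
grasp_force: 0.0
```

>>> servo_tool([
  {"x": 0, "y": 0, "z": 0.2, "ax": 0, "ay": 0, "az": 0},
  {"x": 0, "y": 0, "z": 0.4, "ax": 0, "ay": 0, "az": 0},
  {"x": 0, "y": 0, "z": 0.49, "ax": 0, "ay": 0, "az": 0},
  {"x": 0, "y": 0, "z": 0.49, "ax": 0, "ay": 0, "az": 0},
])

```text
t: 17.4
tool_pos: [0.6073, -0.2931, 0.0184]
tool_rot: [-3.14, -0.002, 1.57]
ft_force: [-0.4, -0.9, -0.2]
opening: 0.0643
grasp_force: 0.0
```

>>> servo_tool([
  {"x": 0, "y": 0, "z": 0, "ax": 0, "ay": 0, "az": 0},
  {"x": 0, "y": 0, "z": 0, "ax": 0, "ay": 0, "az": 0},
  {"x": 0, "y": 0, "z": 0, "ax": 0, "ay": 0, "az": 0},
  {"x": 0, "y": 0, "z": 0, "ax": 0, "ay": 0, "az": 0},
  {"x": 0, "y": 0, "z": 0, "ax": 0, "ay": 0, "az": 0},
], grip=1)

```text
t: 17.9
tool_pos: [0.6092, -0.2952, 0.0228]
tool_rot: [3.138, 0.002, 1.57]
ft_force: [-2.9, 0.5, 6.4]
opening: 0.0336
grasp_force: 60.6
```

```bash
python3 -c "
from h import *
go(.607,-.299,.22)
"
```

```text
now [ 0.6092 -0.2952  0.0228] [3.138e+00 2.000e-03 1.570e+00] t 17.9 open 0.0336 q [-0.6   0.51  1.69  0.    0.94 -0.6 ]
shift [-0.028 -0.01  -1.315] turn [ 0.002  0.001 -0.001]
```

>>> servo_tool([
  {"x": 0, "y": 0, "z": -0.2, "ax": 0, "ay": 0, "az": 0},
  {"x": 0, "y": 0, "z": -0.5, "ax": 0, "ay": 0, "az": 0},
  {"x": 0, "y": 0, "z": -0.8, "ax": 0, "ay": 0, "az": 0},
  {"x": 0, "y": 0, "z": -1, "ax": 0, "ay": 0, "az": 0},
])

```text
t: 18.3
tool_pos: [0.6089, -0.2947, 0.1736]
tool_rot: [3.135, 0.003, 1.57]
ft_force: [0.6, -0.4, -2.1]
opening: 0.0339
grasp_force: 60.8
```

>>> servo_tool([
  {"x": 0, "y": 0, "z": -0.2, "ax": 0, "ay": 0, "az": 0},
  {"x": 0, "y": 0, "z": -0.35, "ax": 0, "ay": 0, "az": 0},
  {"x": 0.2, "y": 0, "z": -0.35, "ax": 0, "ay": 0, "az": 0},
  {"x": 0.5, "y": 0, "z": -0.35, "ax": 0, "ay": 0, "az": 0},
  {"x": 0.75, "y": 0.04, "z": -0.35, "ax": 0, "ay": 0, "az": 0},
])

```text
t: 18.8
tool_pos: [0.6131, -0.1801, 0.2219]
tool_rot: [3.14, -0.001, 1.568]
ft_force: [0.2, 0.8, -4.1]
opening: 0.0336
grasp_force: 60.8
```

>>> servo_tool([
  {"x": 0.25, "y": 0, "z": 0, "ax": 0, "ay": 0, "az": 0},
  {"x": 0.5, "y": 0, "z": 0, "ax": 0, "ay": 0, "az": 0},
  {"x": 0.75, "y": 0, "z": 0, "ax": 0, "ay": 0, "az": 0},
  {"x": 0.95, "y": 0, "z": 0, "ax": 0, "ay": 0, "az": 0},
])

```text
t: 19.2
tool_pos: [0.6135, -0.0368, 0.2217]
tool_rot: [3.14, -0.001, 1.57]
ft_force: [0.6, -0.5, -4.3]
opening: 0.0337
grasp_force: 60.8
```

>>> servo_tool([
  {"x": 0.2, "y": 0, "z": 0, "ax": 0, "ay": 0, "az": 0},
  {"x": 0.35, "y": 0, "z": 0, "ax": 0, "ay": 0, "az": 0},
  {"x": 0.42, "y": 0, "z": 0, "ax": 0, "ay": 0, "az": 0},
  {"x": 0.42, "y": 0, "z": 0, "ax": 0, "ay": 0, "az": 0},
  {"x": 0.42, "y": 0, "z": 0, "ax": 0, "ay": 0, "az": 0},
])

```text
t: 19.7
tool_pos: [0.6141, 0.0231, 0.222]
tool_rot: [3.14, 0.001, 1.57]
ft_force: [-0.4, -1.0, -3.8]
opening: 0.0339
grasp_force: 60.8
```

```bash
python3 -c "
from h import *
go(.615,.022,.138)
print(manip.observe()['ft_force'])
s=snap('side','l3.png')
u,v=w2px(s,[manip.observe()['tool_pos']])[0].astype(int)
cv2.imwrite('pics/l3c.png',cv2.resize(s['color'][v-60:v+100,u-80:u+120],None,fx=3,fy=3))"
```

```text
now [0.6141 0.0231 0.222 ] [3.14e+00 1.00e-03 1.57e+00] t 19.7 open 0.0339 q [-0.13  0.16  1.74 -0.    1.24 -0.13]
shift [-0.007  0.005  0.56 ] turn [ 0.001  0.    -0.001]
[-0.42228856 -0.96057209 -3.78644842]
```

View pics/l3c.png

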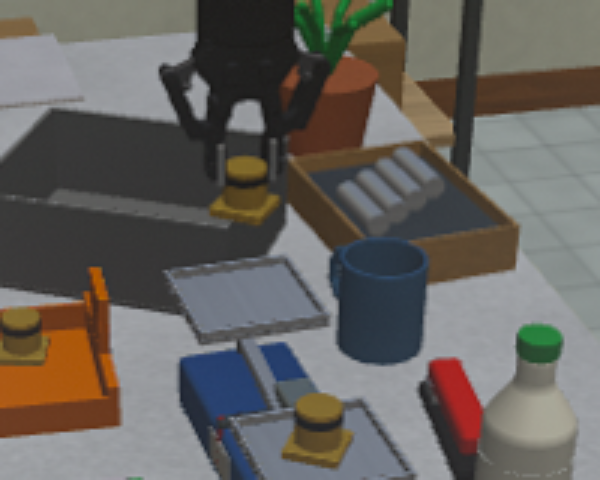

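>>> servo_tool([
  {"x": 0, "y": 0, "z": 0.2, "ax": 0, "ay": 0, "az": 0},
  {"x": 0, "y": 0, "z": 0.35, "ax": 0, "ay": 0, "az": 0},
  {"x": 0, "y": 0, "z": 0.46, "ax": 0, "ay": 0, "az": 0},
  {"x": 0, "y": 0, "z": 0.54, "ax": 0, "ay": 0, "az": 0},
  {"x": 0, "y": 0, "z": 0.57, "ax": 0, "ay": 0, "az": 0},
])

```text
t: 20.25
tool_pos: [0.6138, 0.0231, 0.1354]
tool_rot: [-3.141, 0.0, 1.569]
ft_force: [-1.6, 0.7, -1.6]
opening: 0.0344
grasp_force: 60.9
```

>>> servo_tool([
  {"x": 0, "y": 0, "z": 0, "ax": 0, "ay": 0, "az": 0},
  {"x": 0, "y": 0, "z": 0, "ax": 0, "ay": 0, "az": 0},
  {"x": 0, "y": 0, "z": 0, "ax": 0, "ay": 0, "az": 0},
])

```text
t: 20.55
tool_pos: [0.6152, 0.0238, 0.1379]
tool_rot: [3.137, 0.0, 1.57]
ft_force: [0.2, 0.2, -3.5]
opening: 0.0336
grasp_force: 60.9
```

>>> servo_tool([
  {"x": 0, "y": 0, "z": 0, "ax": 0, "ay": 0, "az": 0},
  {"x": 0, "y": 0, "z": 0, "ax": 0, "ay": 0, "az": 0},
  {"x": 0, "y": 0, "z": 0, "ax": 0, "ay": 0, "az": 0},
  {"x": 0, "y": 0, "z": 0, "ax": 0, "ay": 0, "az": 0},
], grip=0.25)

```text
t: 20.95
tool_pos: [0.6147, 0.0238, 0.1373]
tool_rot: [3.139, 0.0, 1.57]
ft_force: [-0.3, -0.1, 0.8]
opening: 0.0641
grasp_force: 0.0
```

>>> servo_tool([
  {"x": 0, "y": 0, "z": -0.1, "ax": 0, "ay": 0, "az": 0},
  {"x": 0, "y": 0, "z": -0.35, "ax": 0, "ay": 0, "az": 0},
  {"x": 0, "y": 0, "z": -0.6, "ax": 0, "ay": 0, "az": 0},
  {"x": 0, "y": 0, "z": -0.6, "ax": 0, "ay": 0, "az": 0},
  {"x": 0, "y": 0, "z": -0.6, "ax": 0, "ay": 0, "az": 0},
])

```text
t: 21.45
tool_pos: [0.6151, 0.0237, 0.2295]
tool_rot: [3.136, 0.001, 1.57]
ft_force: [-0.9, -0.1, 0.1]
opening: 0.0642
grasp_force: 0.0
```

>>> servo_tool([
  {"x": 0, "y": 0, "z": 0, "ax": 0, "ay": 0, "az": 0},
  {"x": 0, "y": 0, "z": 0, "ax": 0, "ay": 0, "az": 0},
  {"x": 0, "y": 0, "z": 0, "ax": 0, "ay": 0, "az": 0},
  {"x": 0, "y": 0, "z": 0, "ax": 0, "ay": 0, "az": 0},
  {"x": 0, "y": 0, "z": 0, "ax": 0, "ay": 0, "az": 0},
])

```text
t: 21.95
tool_pos: [0.6139, 0.0238, 0.226]
tool_rot: [3.141, -0.0, 1.57]
ft_force: [0.2, -0.5, -0.1]
opening: 0.064
grasp_force: 0.0
```

```bash
python3 -c "
from h import *
go(.615,.022,.108)
s=snap('side','place3.png')
cv2.imwrite('pics/place3c.png',cv2.resize(s['color'][150:390,210:530],None,fx=2.4,fy=2.4))"
```

```text
now [0.6139 0.0238 0.226 ] [ 3.141 -0.     1.57 ] t 21.9 open 0.064 q [-0.13  0.16  1.74  0.    1.25 -0.13]
shift [-0.012  0.007  0.787] turn [ 0.    -0.    -0.001]
```

View pics/place3c.png

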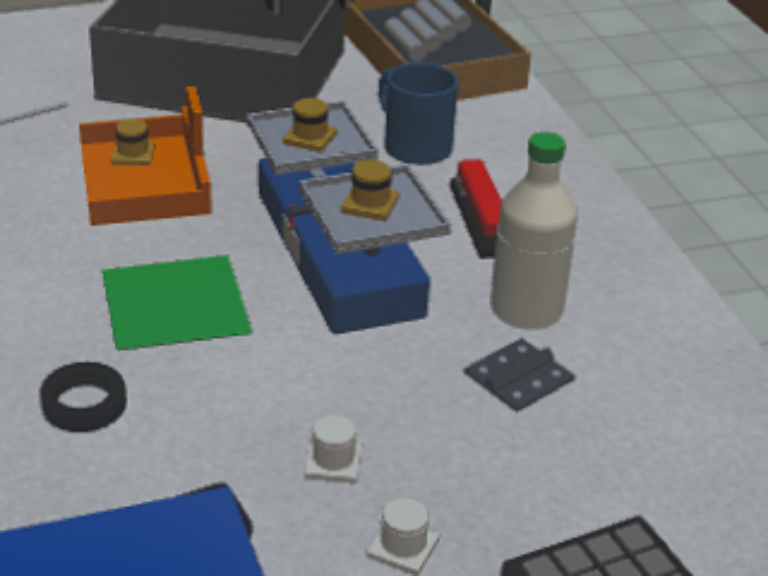

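>>> servo_tool([
  {"x": 0, "y": 0, "z": 0.3, "ax": 0, "ay": 0, "az": 0},
  {"x": 0, "y": 0, "z": 0.55, "ax": 0, "ay": 0, "az": 0},
  {"x": 0, "y": 0, "z": 0.75, "ax": 0, "ay": 0, "az": 0},
  {"x": 0, "y": 0, "z": 0.79, "ax": 0, "ay": 0, "az": 0},
  {"x": 0, "y": 0, "z": 0.79, "ax": 0, "ay": 0, "az": 0},
])

```text
t: 22.5
tool_pos: [0.6137, 0.0239, 0.1071]
tool_rot: [-3.141, -0.0, 1.57]
ft_force: [0.3, 0.5, -0.3]
opening: 0.0639
grasp_force: 0.0
```

>>> servo_tool([
  {"x": 0, "y": 0, "z": 0, "ax": 0, "ay": 0, "az": 0},
  {"x": 0, "y": 0, "z": 0, "ax": 0, "ay": 0, "az": 0},
  {"x": 0, "y": 0, "z": 0, "ax": 0, "ay": 0, "az": 0},
  {"x": 0, "y": 0, "z": 0, "ax": 0, "ay": 0, "az": 0},
  {"x": 0, "y": 0, "z": 0, "ax": 0, "ay": 0, "az": 0},
], grip=1)

```text
t: 23.0
tool_pos: [0.6158, 0.0236, 0.1113]
tool_rot: [3.136, 0.001, 1.57]
ft_force: [-1.9, -0.2, 6.2]
opening: 0.0334
grasp_force: 60.0
```

>>> servo_tool([
  {"x": 0, "y": 0, "z": -0.15, "ax": 0, "ay": 0, "az": 0},
  {"x": 0, "y": 0, "z": -0.4, "ax": 0, "ay": 0, "az": 0},
  {"x": 0, "y": 0, "z": -0.7, "ax": 0, "ay": 0, "az": 0},
  {"x": -0.2, "y": -0.25, "z": -0.75, "ax": 0, "ay": 0, "az": 0},
  {"x": -0.4, "y": -0.5, "z": -0.75, "ax": 0, "ay": 0, "az": 0},
])

```text
t: 23.5
tool_pos: [0.5401, -0.0366, 0.224]
tool_rot: [3.133, 0.002, 1.572]
ft_force: [0.6, -1.1, -3.6]
opening: 0.0336
grasp_force: 61.0
```

>>> servo_tool([
  {"x": -0.2, "y": -0.2, "z": 0, "ax": 0, "ay": 0, "az": 0},
  {"x": -0.4, "y": -0.4, "z": 0, "ax": 0, "ay": 0, "az": 0},
  {"x": -0.5, "y": -0.6, "z": 0, "ax": 0, "ay": 0, "az": 0},
  {"x": -0.5, "y": -0.6, "z": 0, "ax": 0, "ay": 0, "az": 0},
])

```text
t: 23.9
tool_pos: [0.4457, -0.112, 0.2194]
tool_rot: [-3.141, 0.0, 1.566]
ft_force: [0.4, 0.2, -3.9]
opening: 0.0336
grasp_force: 61.0
```

```bash
python3 -c "
from h import *
go(.45,-.114,.029)
print(manip.observe()['ft_force'])"
```

```text
now [ 0.4457 -0.112   0.2194] [-3.141  0.     1.566] t 23.9 open 0.0336 q [-0.47 -0.2   2.1  -0.    1.24 -0.46]
shift [-0.013  0.03   1.269] turn [-0.001  0.    -0.003]
[ 0.43104693  0.21205318 -3.85602544]
```

>>> servo_tool([
  {"x": 0, "y": 0.03, "z": 0.3, "ax": 0, "ay": 0, "az": 0},
  {"x": 0, "y": 0.03, "z": 0.6, "ax": 0, "ay": 0, "az": 0},
  {"x": 0, "y": 0.03, "z": 0.85, "ax": 0, "ay": 0, "az": 0},
  {"x": 0, "y": 0.03, "z": 0.85, "ax": 0, "ay": 0, "az": 0},
])

```text
t: 24.3
tool_pos: [0.449, -0.1083, 0.087]
tool_rot: [-3.131, -0.006, 1.57]
ft_force: [-1.5, 1.4, -3.5]
opening: 0.0333
grasp_force: 61.0
```

>>> servo_tool([
  {"x": 0, "y": 0, "z": 0.18, "ax": 0, "ay": 0, "az": 0},
  {"x": 0, "y": 0, "z": 0.32, "ax": 0, "ay": 0, "az": 0},
  {"x": 0, "y": 0, "z": 0.4, "ax": 0, "ay": 0, "az": 0},
  {"x": 0, "y": 0, "z": 0.42, "ax": 0, "ay": 0, "az": 0},
  {"x": 0, "y": 0, "z": 0.42, "ax": 0, "ay": 0, "az": 0},
])

```text
t: 24.8
tool_pos: [0.4549, -0.1114, 0.0312]
tool_rot: [3.138, 0.001, 1.57]
ft_force: [-0.1, -0.3, -3.6]
opening: 0.0333
grasp_force: 61.3
```

>>> servo_tool([
  {"x": 0, "y": 0, "z": 0, "ax": 0, "ay": 0, "az": 0},
  {"x": 0, "y": 0, "z": 0, "ax": 0, "ay": 0, "az": 0},
  {"x": 0, "y": 0, "z": 0, "ax": 0, "ay": 0, "az": 0},
  {"x": 0, "y": 0, "z": 0, "ax": 0, "ay": 0, "az": 0},
], grip=0.25)

```text
t: 25.2
tool_pos: [0.4544, -0.1113, 0.0307]
tool_rot: [3.138, 0.001, 1.57]
ft_force: [-0.2, 0.9, -0.7]
opening: 0.064
grasp_force: 0.0
```

>>> servo_tool([
  {"x": 0, "y": 0, "z": -0.15, "ax": 0, "ay": 0, "az": 0},
  {"x": 0, "y": 0, "z": -0.4, "ax": 0, "ay": 0, "az": 0},
  {"x": 0, "y": 0, "z": -0.7, "ax": 0, "ay": 0, "az": 0},
  {"x": 0, "y": 0, "z": -1, "ax": 0, "ay": 0, "az": 0},
  {"x": 0, "y": 0, "z": -1, "ax": 0, "ay": 0, "az": 0},
])

```text
t: 25.7
tool_pos: [0.4577, -0.113, 0.1878]
tool_rot: [3.126, 0.007, 1.57]
ft_force: [0.3, 0.1, 0.1]
opening: 0.0638
grasp_force: 0.0
```

>>> servo_tool([
  {"x": -0.1, "y": 0.3, "z": -0.2, "ax": 0, "ay": 0, "az": 0},
  {"x": -0.2, "y": 0.6, "z": -0.3, "ax": 0, "ay": 0, "az": 0},
  {"x": -0.3, "y": 0.8, "z": -0.3, "ax": 0, "ay": 0, "az": 0},
  {"x": -0.35, "y": 0.95, "z": -0.3, "ax": 0, "ay": 0, "az": 0},
  {"x": -0.35, "y": 0.95, "z": -0.3, "ax": 0, "ay": 0, "az": 0},
])

```text
t: 26.2
tool_pos: [0.5976, -0.1646, 0.2241]
tool_rot: [3.14, -0.0, 1.569]
ft_force: [-0.2, 0.1, -0.3]
opening: 0.0643
grasp_force: 0.0
```

```bash
python3 -c "
from h import *
go(.6235,-.165,.109)
snap('side','p4.png')
snap('top','p4t.png')"
```

```text
now [ 0.5976 -0.1646  0.2241] [ 3.14  -0.     1.569] t 26.2 open 0.0643 q [-0.43  0.17  1.73  0.    1.24 -0.43]
shift [-0.002  0.172  0.768] turn [ 0.001 -0.    -0.001]
```

```bash
python3 -c "
from h import *
a=cv2.imread('pics/p4.png')[150:390,210:450]; b=cv2.imread('pics/p4t.png')[140:380,170:410]
cv2.imwrite('pics/p4c.png',cv2.resize(np.hstack([a,b]),None,fx=1.6,fy=1.6))"
```

```text
(no output)
```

View pics/p4c.png

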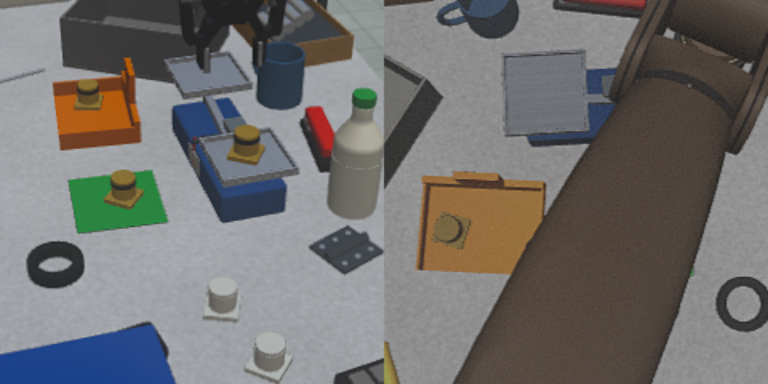

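>>> servo_tool([
  {"x": 0, "y": 0.17, "z": 0.25, "ax": 0, "ay": 0, "az": 0},
  {"x": 0, "y": 0.17, "z": 0.5, "ax": 0, "ay": 0, "az": 0},
  {"x": 0, "y": 0.17, "z": 0.72, "ax": 0, "ay": 0, "az": 0},
  {"x": 0, "y": 0.17, "z": 0.77, "ax": 0, "ay": 0, "az": 0},
  {"x": 0, "y": 0.17, "z": 0.77, "ax": 0, "ay": 0, "az": 0},
])

```text
t: 26.8
tool_pos: [0.6197, -0.1628, 0.1081]
tool_rot: [-3.139, -0.002, 1.57]
ft_force: [-0.8, -0.9, 0.8]
opening: 0.0643
grasp_force: 0.0
```

>>> servo_tool([
  {"x": 0, "y": 0, "z": 0, "ax": 0, "ay": 0, "az": 0},
  {"x": 0, "y": 0, "z": 0, "ax": 0, "ay": 0, "az": 0},
  {"x": 0, "y": 0, "z": 0, "ax": 0, "ay": 0, "az": 0},
  {"x": 0, "y": 0, "z": 0, "ax": 0, "ay": 0, "az": 0},
  {"x": 0, "y": 0, "z": 0, "ax": 0, "ay": 0, "az": 0},
], grip=1)

```text
t: 27.3
tool_pos: [0.6234, -0.1644, 0.1133]
tool_rot: [3.135, 0.002, 1.57]
ft_force: [-1.2, 0.6, 6.4]
opening: 0.0335
grasp_force: 59.9
```

>>> servo_tool([
  {"x": 0, "y": 0, "z": -0.15, "ax": 0, "ay": 0, "az": 0},
  {"x": 0, "y": 0, "z": -0.4, "ax": 0, "ay": 0, "az": 0},
  {"x": 0, "y": 0, "z": -0.7, "ax": 0, "ay": 0, "az": 0},
  {"x": 0.2, "y": 0, "z": -0.75, "ax": 0, "ay": 0, "az": 0},
  {"x": 0.5, "y": -0.1, "z": -0.75, "ax": 0, "ay": 0, "az": 0},
])

```text
t: 27.8
tool_pos: [0.6089, -0.0905, 0.2265]
tool_rot: [3.132, 0.003, 1.566]
ft_force: [0.5, 0.4, -2.8]
opening: 0.0332
grasp_force: 60.1
```

>>> servo_tool([
  {"x": 0.25, "y": -0.15, "z": 0, "ax": 0, "ay": 0, "az": 0},
  {"x": 0.5, "y": -0.3, "z": 0, "ax": 0, "ay": 0, "az": 0},
  {"x": 0.75, "y": -0.5, "z": 0, "ax": 0, "ay": 0, "az": 0},
  {"x": 1, "y": -0.7, "z": 0, "ax": 0, "ay": 0, "az": 0},
  {"x": 1, "y": -0.9, "z": 0, "ax": 0, "ay": 0, "az": 0},
])

```text
t: 28.3
tool_pos: [0.4698, 0.0647, 0.2219]
tool_rot: [3.14, -0.001, 1.574]
ft_force: [-0.1, -1.0, -1.4]
opening: 0.0331
grasp_force: 60.1
```

>>> servo_tool([
  {"x": 0.1, "y": -0.1, "z": 0, "ax": 0, "ay": 0, "az": 0},
  {"x": 0.14, "y": -0.2, "z": 0, "ax": 0, "ay": 0, "az": 0},
  {"x": 0.14, "y": -0.2, "z": 0, "ax": 0, "ay": 0, "az": 0},
])

```text
t: 28.6
tool_pos: [0.44, 0.0833, 0.2218]
tool_rot: [3.14, -0.0, 1.571]
ft_force: [0.5, 0.4, -1.5]
opening: 0.0331
grasp_force: 60.1
```

```bash
python3 -c "
from h import *
go(.4425,.080,.027)
print(manip.observe()['ft_force'])"
```

```text
now [0.44   0.0833 0.2218] [ 3.14  -0.     1.571] t 28.6 open 0.0331 q [-0.04 -0.23  2.12  0.    1.25 -0.04]
shift [-0.022  0.015  1.299] turn [ 0.001 -0.     0.   ]
[ 0.51229118  0.40761104 -1.46401364]
```

>>> servo_tool([
  {"x": -0.02, "y": 0.015, "z": 0.3, "ax": 0, "ay": 0, "az": 0},
  {"x": -0.02, "y": 0.015, "z": 0.6, "ax": 0, "ay": 0, "az": 0},
  {"x": -0.02, "y": 0.015, "z": 0.85, "ax": 0, "ay": 0, "az": 0},
  {"x": -0.02, "y": 0.015, "z": 0.85, "ax": 0, "ay": 0, "az": 0},
])

```text
t: 29.0
tool_pos: [0.4397, 0.0792, 0.0889]
tool_rot: [-3.13, -0.0, 1.569]
ft_force: [-1.3, -0.9, -2.4]
opening: 0.0336
grasp_force: 60.2
```

>>> servo_tool([
  {"x": 0, "y": 0, "z": 0.18, "ax": 0, "ay": 0, "az": 0},
  {"x": 0, "y": 0, "z": 0.35, "ax": 0, "ay": 0, "az": 0},
  {"x": 0, "y": 0, "z": 0.43, "ax": 0, "ay": 0, "az": 0},
  {"x": 0, "y": 0, "z": 0.45, "ax": 0, "ay": 0, "az": 0},
  {"x": 0, "y": 0, "z": 0.45, "ax": 0, "ay": 0, "az": 0},
])

```text
t: 29.5
tool_pos: [0.4454, 0.0789, 0.0304]
tool_rot: [-3.141, 0.001, 1.571]
ft_force: [-8.4, -2.0, 13.3]
opening: 0.033
grasp_force: 67.5
```

>>> servo_tool([
  {"x": 0, "y": 0, "z": 0, "ax": 0, "ay": 0, "az": 0},
  {"x": 0, "y": 0, "z": 0, "ax": 0, "ay": 0, "az": 0},
  {"x": 0, "y": 0, "z": 0, "ax": 0, "ay": 0, "az": 0},
  {"x": 0, "y": 0, "z": 0, "ax": 0, "ay": 0, "az": 0},
], grip=0.4)

```text
t: 29.9
tool_pos: [0.4445, 0.0795, 0.0273]
tool_rot: [3.14, 0.0, 1.57]
ft_force: [-5.0, 0.1, 2.8]
opening: 0.0514
grasp_force: 0.0
```

>>> servo_tool([
  {"x": 0, "y": 0, "z": -0.15, "ax": 0, "ay": 0, "az": 0},
  {"x": 0, "y": 0, "z": -0.4, "ax": 0, "ay": 0, "az": 0},
  {"x": 0, "y": 0, "z": -0.7, "ax": 0, "ay": 0, "az": 0},
  {"x": 0, "y": 0, "z": -1, "ax": 0, "ay": 0, "az": 0},
  {"x": 0, "y": 0, "z": -1, "ax": 0, "ay": 0, "az": 0},
])

```text
t: 30.4
tool_pos: [0.4493, 0.0794, 0.1848]
tool_rot: [3.123, 0.001, 1.57]
ft_force: [0.9, 0.1, -0.1]
opening: 0.0509
grasp_force: 0.0
```

>>> servo_tool([
  {"x": -0.3, "y": 0.3, "z": -0.1, "ax": 0, "ay": 0, "az": 0},
  {"x": -0.6, "y": 0.5, "z": -0.2, "ax": 0, "ay": 0, "az": 0},
  {"x": -0.8, "y": 0.7, "z": -0.2, "ax": 0, "ay": 0, "az": 0},
  {"x": -0.8, "y": 0.7, "z": -0.2, "ax": 0, "ay": 0, "az": 0},
])

```text
t: 30.8
tool_pos: [0.552, -0.0443, 0.2077]
tool_rot: [3.136, 0.002, 1.566]
ft_force: [0.7, 0.7, -0.3]
opening: 0.0511
grasp_force: 0.0
```

```bash
python3 -c "
from h import *
go(.51,.118,.056,np.pi/2-.06)
s=snap('top','t5.png')
cv2.imwrite('pics/t5c.png',cv2.resize(s['color'][120:330,30:330],None,fx=2.6,fy=2.6,interpolation=cv2.INTER_CUBIC))"
```

```text
now [ 0.552  -0.0443  0.2077] [3.136e+00 2.000e-03 1.566e+00] t 30.8 open 0.0511 q [-0.26  0.04  1.9  -0.    1.2  -0.26]
shift [ 1.082 -0.29   1.008] turn [0.003 0.001 0.035]
```

View pics/t5c.png

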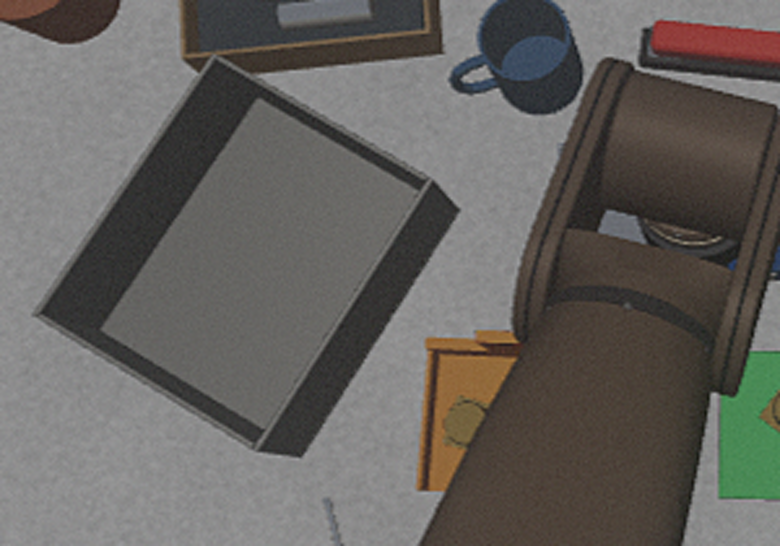

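>>> servo_tool([
  {"x": 0.3, "y": -0.1, "z": 0, "ax": 0, "ay": 0, "az": 0.02},
  {"x": 0.6, "y": -0.2, "z": 0, "ax": 0, "ay": 0, "az": 0.035},
  {"x": 0.9, "y": -0.29, "z": 0, "ax": 0, "ay": 0, "az": 0.035},
  {"x": 1, "y": -0.29, "z": 0.1, "ax": 0, "ay": 0, "az": 0.035},
  {"x": 1, "y": -0.29, "z": 0.1, "ax": 0, "ay": 0, "az": 0.035},
])

```text
t: 31.35
tool_pos: [0.5029, 0.1117, 0.1889]
tool_rot: [-3.138, 0.0, 1.519]
ft_force: [-0.4, 0.0, -1.1]
opening: 0.0509
grasp_force: 0.0
```

>>> servo_tool([
  {"x": 0.08, "y": 0, "z": 0, "ax": 0, "ay": 0, "az": 0},
  {"x": 0.08, "y": 0, "z": 0, "ax": 0, "ay": 0, "az": 0},
  {"x": 0.08, "y": 0, "z": 0, "ax": 0, "ay": 0, "az": 0},
])

```text
t: 31.65
tool_pos: [0.5068, 0.1208, 0.1922]
tool_rot: [3.139, 0.0, 1.514]
ft_force: [0.2, 0.5, 1.0]
opening: 0.0513
grasp_force: 0.0
```

```bash
python3 -c "
from h import *
go(.51,.118,.056,np.pi/2-.06)
s=snap('side','s6.png')
im=s['color'].astype(int); b,g,r=im[...,0],im[...,1],im[...,2]
print('center px orange'); 
P=[]
for n,l in (('S2',(-.01,.042)),('S3',(-.005,-.042))):
  x=.450+l[0]*.998+l[1]*.06; y=.124-l[0]*.06+l[1]*.998
  uv=w2px(s,[[x,y,.044],[x,y,.036],[x,y,.0]]); 
  print(n,uv.round(0).tolist(),[s['color'][int(v),int(u)].tolist() for u,v in uv])
"
```

```text
now [0.5068 0.1208 0.1922] [3.139 0.    1.514] t 31.6 open 0.0513 q [ 0.04 -0.02  1.99 -0.    1.17  0.1 ]
shift [-0.017  0.021  0.908] turn [0.001 0.    0.002]
center px orange
S2 [[263.0, 201.0], [263.0, 204.0], [264.0, 215.0]] [[46, 106, 129], [48, 107, 130], [46, 94, 115]]
S3 [[268.0, 217.0], [268.0, 220.0], [269.0, 231.0]] [[49, 107, 130], [49, 107, 130], [26, 84, 151]]
```

>>> servo_tool([
  {"x": -0.017, "y": 0.02, "z": 0.25, "ax": 0, "ay": 0, "az": 0},
  {"x": -0.017, "y": 0.02, "z": 0.5, "ax": 0, "ay": 0, "az": 0},
  {"x": -0.017, "y": 0.02, "z": 0.75, "ax": 0, "ay": 0, "az": 0},
  {"x": -0.017, "y": 0.02, "z": 0.9, "ax": 0, "ay": 0, "az": 0},
  {"x": -0.017, "y": 0.02, "z": 0.91, "ax": 0, "ay": 0, "az": 0},
])

```text
t: 32.2
tool_pos: [0.5067, 0.1177, 0.052]
tool_rot: [-3.136, 0.001, 1.513]
ft_force: [-0.2, -0.1, -0.2]
opening: 0.0513
grasp_force: 0.0
```

>>> servo_tool([
  {"x": 0, "y": 0, "z": 0, "ax": 0, "ay": 0, "az": 0},
  {"x": 0, "y": 0, "z": 0, "ax": 0, "ay": 0, "az": 0},
  {"x": 0, "y": 0, "z": 0, "ax": 0, "ay": 0, "az": 0},
])

```text
t: 32.5
tool_pos: [0.5109, 0.1186, 0.0575]
tool_rot: [3.136, -0.0, 1.514]
ft_force: [0.3, 0.0, 0.4]
opening: 0.0516
grasp_force: 0.0
```

>>> servo_tool([
  {"x": 0, "y": 0, "z": 0, "ax": 0, "ay": 0, "az": 0},
  {"x": 0, "y": 0, "z": 0, "ax": 0, "ay": 0, "az": 0},
  {"x": 0, "y": 0, "z": 0, "ax": 0, "ay": 0, "az": 0},
  {"x": 0, "y": 0, "z": 0, "ax": 0, "ay": 0, "az": 0},
  {"x": 0, "y": 0, "z": 0, "ax": 0, "ay": 0, "az": 0},
], grip=1, squeeze=100)

```text
t: 33.0
tool_pos: [0.5101, 0.1188, 0.0563]
tool_rot: [3.138, -0.0, 1.515]
ft_force: [1.4, 0.4, 4.1]
opening: 0.0087
grasp_force: 98.0
```

>>> servo_tool([
  {"x": 0, "y": 0, "z": 0, "ax": 0, "ay": 0, "az": 0},
  {"x": 0, "y": 0, "z": 0, "ax": 0, "ay": 0, "az": 0},
  {"x": 0, "y": 0, "z": 0, "ax": 0, "ay": 0, "az": 0},
])

```text
t: 33.3
tool_pos: [0.5101, 0.1187, 0.0563]
tool_rot: [3.138, -0.0, 1.515]
ft_force: [0.9, 0.8, 5.6]
opening: 0.0088
grasp_force: 98.2
```

```bash
python3 -c "
from h import *
go(.51,.118,.2,np.pi/2-.06)
"
```

```text
now [0.5101 0.1187 0.0563] [ 3.138 -0.     1.515] t 33.3 open 0.0088 q [ 0.03  0.17  2.07 -0.    0.9   0.09]
shift [-0.005  0.003 -0.958] turn [ 0.002 -0.     0.003]
```

```bash
cat > kin.py <<'E'
import numpy as np
from scipy.optimize import least_squares
D=[([-1.268,.287,1.578],[.2952,-.6064,.2300]),([-.78,.26,2.04],[.4485,-.301,.0206]),([-.78,.01,1.95],[.4462,-.2983,.1969]),([-.42,.25,1.69],[.6231,-.166,.1975]),
([-.63,.16,1.75],[.5449,-.2739,.2206]),([-.13,.17,1.73],[.6156,.0196,.2231]),([.12,-.16,2.06],[.4498,.1561,.2247]),([.14,.03,2.18],[.4418,.1644,.079]),([-.6,.51,1.69],[.6092,-.2952,.0228]),([-.04,-.23,2.12],[.44,.0833,.2218]),([.03,.17,2.07],[.5101,.1187,.0563])]
def f(p,q):
    L1,L2,d,h=p[:4]; e=p[4]
    R=L1*np.sin(q[1])+L2*np.sin(q[1]+q[2])+e*np.cos(q[1]+q[2]); z=h+L1*np.cos(q[1])+L2*np.cos(q[1]+q[2])-e*np.sin(q[1]+q[2])
    c,s=np.cos(q[0]),np.sin(q[0])
    return np.array([R*c-d*s,R*s+d*c,z])
r=least_squares(lambda p:np.concatenate([f(p,q)-t for q,t in D]),[.5,.5,.1,.0,0])
p=r.x
if __name__=='__main__':
    print(p.round(3),np.abs(r.fun).max())
    # h here = base height - tool length; try plausible tool lengths
    for Lt in(.2,.25,.3):
      for R,z in((.7,.27),(.75,.3),(.75,.35),(.75,.4),(.8,.4)):
        for th in(.9,1.15):
          Rw=R-Lt*np.sin(th); zw=z+Lt*np.cos(th)
          s=least_squares(lambda a:f(p,[0,a[0],a[1]])[[0,2]]-[Rw,zw-Lt],[.2,1.7])
          print(Lt,R,z,th,'q2,q3',s.x.round(2),'q5',round(np.pi-th-s.x.sum(),2))
E
python3 kin.py
```

```text
[ 0.443  0.569  0.101 -0.016  0.013] 0.0029918931930844883
0.2 0.7 0.27 0.9 q2,q3 [0.05 1.91] q5 0.28
0.2 0.7 0.27 1.15 q2,q3 [0.04 2.01] q5 -0.06
0.2 0.75 0.3 0.9 q2,q3 [0.13 1.77] q5 0.34
0.2 0.75 0.3 1.15 q2,q3 [0.12 1.87] q5 0.01
0.2 0.75 0.35 0.9 q2,q3 [0.1  1.72] q5 0.43
0.2 0.75 0.35 1.15 q2,q3 [0.07 1.82] q5 0.1
0.2 0.75 0.4 0.9 q2,q3 [0.07 1.65] q5 0.52
0.2 0.75 0.4 1.15 q2,q3 [0.04 1.77] q5 0.19
0.2 0.8 0.4 0.9 q2,q3 [0.19 1.53] q5 0.53
0.2 0.8 0.4 1.15 q2,q3 [0.15 1.65] q5 0.2
0.25 0.7 0.27 0.9 q2,q3 [-0.02  2.02] q5 0.24
0.25 0.7 0.27 1.15 q2,q3 [-0.02  2.13] q5 -0.12
0.25 0.75 0.3 0.9 q2,q3 [0.07 1.88] q5 0.3
0.25 0.75 0.3 1.15 q2,q3 [0.05 2.  ] q5 -0.06
0.25 0.75 0.35 0.9 q2,q3 [0.02 1.83] q5 0.39
0.25 0.75 0.35 1.15 q2,q3 [-0.    1.96] q5 0.04
0.25 0.75 0.4 0.9 q2,q3 [-0.01  1.77] q5 0.48
0.25 0.75 0.4 1.15 q2,q3 [-0.05  1.9 ] q5 0.13
0.25 0.8 0.4 0.9 q2,q3 [0.11 1.65] q5 0.48
0.25 0.8 0.4 1.15 q2,q3 [0.07 1.79] q5 0.13
0.3 0.7 0.27 0.9 q2,q3 [-0.08  2.12] q5 0.2
0.3 0.7 0.27 1.15 q2,q3 [-0.08  2.25] q5 -0.18
0.3 0.75 0.3 0.9 q2,q3 [-0.    1.99] q5 0.26
0.3 0.75 0.3 1.15 q2,q3 [-0.01  2.12] q5 -0.12
0.3 0.75 0.35 0.9 q2,q3 [-0.05  1.94] q5 0.35
0.3 0.75 0.35 1.15 q2,q3 [-0.08  2.08] q5 -0.02
0.3 0.75 0.4 0.9 q2,q3 [-0.08  1.88] q5 0.45
0.3 0.75 0.4 1.15 q2,q3 [-0.13  2.04] q5 0.08
0.3 0.8 0.4 0.9 q2,q3 [0.03 1.77] q5 0.45
0.3 0.8 0.4 1.15 q2,q3 [-0.01  1.93] q5 0.08
```

>>> servo_tool([
  {"x": 0, "y": 0, "z": -0.03, "ax": 0, "ay": 0, "az": 0},
  {"x": 0, "y": 0, "z": -0.1, "ax": 0, "ay": 0, "az": 0},
  {"x": 0, "y": 0, "z": -0.2, "ax": 0, "ay": 0, "az": 0},
  {"x": 0, "y": 0, "z": -0.3, "ax": 0, "ay": 0, "az": 0},
  {"x": 0, "y": 0, "z": -0.3, "ax": 0, "ay": 0, "az": 0},
])

```text
t: 33.8
tool_pos: [0.5114, 0.1188, 0.1038]
tool_rot: [3.134, -0.001, 1.515]
ft_force: [1.0, -0.5, -5.8]
opening: 0.0089
grasp_force: 97.7
```

```bash
python3 -c "
from h import *
go(.51,.118,.31,np.pi/2-.06)
print(manip.observe()['ft_force'],manip.observe()['moment'])
s=snap('side','s7.png')
cv2.imwrite('pics/s7c.png',cv2.resize(s['color'][100:300,180:400],None,fx=2.6,fy=2.6))"
```

```text
now [0.5114 0.1188 0.1038] [ 3.134e+00 -1.000e-03  1.515e+00] t 33.8 open 0.0089 q [ 0.03  0.1   2.05 -0.    0.99  0.09]
shift [-0.005  0.002 -1.375] turn [ 0.005 -0.     0.002]
[ 1.03569439 -0.4574481  -5.76776399] [ 0.00323695 -0.37163779  0.00065816]
```

View pics/s7c.png

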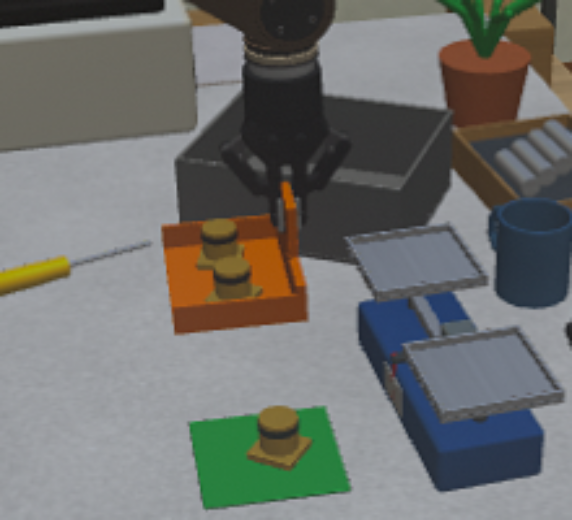

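>>> servo_tool([
  {"x": 0, "y": 0, "z": -0.1, "ax": 0, "ay": 0, "az": 0},
  {"x": 0, "y": 0, "z": -0.25, "ax": 0, "ay": 0, "az": 0},
  {"x": 0, "y": 0, "z": -0.42, "ax": 0, "ay": 0, "az": 0},
  {"x": 0, "y": 0, "z": -0.6, "ax": 0, "ay": 0, "az": 0},
  {"x": 0, "y": 0, "z": -0.75, "ax": 0, "ay": 0, "az": 0},
])

```text
t: 34.35
tool_pos: [0.5089, 0.1187, 0.2148]
tool_rot: [3.14, -0.0, 1.515]
ft_force: [0.6, 0.2, -5.4]
opening: 0.0088
grasp_force: 98.4
```

>>> servo_tool([
  {"x": 0, "y": 0, "z": -0.15, "ax": 0, "ay": 0, "az": 0},
  {"x": 0, "y": 0, "z": -0.3, "ax": 0, "ay": 0, "az": 0},
  {"x": 0, "y": 0, "z": -0.45, "ax": 0, "ay": 0, "az": 0},
  {"x": 0, "y": 0, "z": -0.55, "ax": 0, "ay": 0, "az": 0},
  {"x": 0, "y": 0, "z": -0.6, "ax": 0, "ay": 0, "az": 0},
])

```text
t: 34.85
tool_pos: [0.5092, 0.1187, 0.3049]
tool_rot: [3.138, -0.0, 1.515]
ft_force: [0.6, -0.1, -6.0]
opening: 0.009
grasp_force: 98.4
```

>>> servo_tool([
  {"x": 0.05, "y": 0.03, "z": 0, "ax": 0, "ay": 0, "az": 0},
  {"x": 0.15, "y": 0.08, "z": 0, "ax": 0, "ay": 0, "az": 0},
  {"x": 0.28, "y": 0.15, "z": 0, "ax": 0, "ay": 0, "az": 0},
  {"x": 0.42, "y": 0.23, "z": 0, "ax": 0, "ay": 0, "az": 0},
  {"x": 0.56, "y": 0.3, "z": 0, "ax": 0, "ay": 0, "az": 0},
])

```text
t: 35.35
tool_pos: [0.5588, 0.2019, 0.3006]
tool_rot: [-3.14, 0.0, 1.515]
ft_force: [0.3, -0.1, -6.0]
opening: 0.0089
grasp_force: 98.4
```

>>> servo_tool([
  {"x": 0.14, "y": 0.08, "z": 0, "ax": 0, "ay": 0, "az": 0},
  {"x": 0.28, "y": 0.16, "z": 0, "ax": 0, "ay": 0, "az": 0},
  {"x": 0.42, "y": 0.24, "z": 0, "ax": 0, "ay": 0, "az": 0},
  {"x": 0.56, "y": 0.32, "z": 0, "ax": 0, "ay": 0, "az": 0},
  {"x": 0.7, "y": 0.38, "z": 0, "ax": 0, "ay": 0, "az": 0},
])

```text
t: 35.85
tool_pos: [0.6216, 0.3038, 0.2998]
tool_rot: [-3.139, 0.001, 1.515]
ft_force: [0.1, -0.1, -5.7]
opening: 0.0088
grasp_force: 98.3
```

>>> servo_tool([
  {"x": 0.14, "y": 0.07, "z": 0, "ax": 0, "ay": 0, "az": 0},
  {"x": 0.27, "y": 0.14, "z": 0, "ax": 0, "ay": 0, "az": 0},
  {"x": 0.36, "y": 0.19, "z": 0, "ax": 0, "ay": 0, "az": 0},
  {"x": 0.41, "y": 0.22, "z": 0, "ax": 0, "ay": 0, "az": 0},
  {"x": 0.42, "y": 0.23, "z": 0, "ax": 0, "ay": 0, "az": 0},
])

```text
t: 36.35
tool_pos: [0.659, 0.3641, 0.3002]
tool_rot: [-3.14, 0.001, 1.516]
ft_force: [-0.4, 0.2, -6.1]
opening: 0.009
grasp_force: 98.4
```

>>> servo_tool([
  {"x": 0, "y": 0, "z": 0, "ax": 0, "ay": 0, "az": -0.01},
  {"x": 0, "y": 0, "z": 0, "ax": 0, "ay": 0, "az": -0.03},
  {"x": 0, "y": 0, "z": 0, "ax": 0, "ay": 0, "az": -0.06},
  {"x": 0, "y": 0, "z": 0, "ax": 0, "ay": 0, "az": -0.1},
  {"x": 0, "y": 0, "z": 0, "ax": 0, "ay": 0, "az": -0.14},
])

```text
t: 36.85
tool_pos: [0.6591, 0.3619, 0.3033]
tool_rot: [3.14, 0.0, 1.737]
ft_force: [-0.4, -1.1, -6.2]
opening: 0.0089
grasp_force: 98.5
```

>>> servo_tool([
  {"x": 0, "y": 0, "z": 0, "ax": 0, "ay": 0, "az": -0.04},
  {"x": 0, "y": 0, "z": 0, "ax": 0, "ay": 0, "az": -0.08},
  {"x": 0, "y": 0, "z": 0, "ax": 0, "ay": 0, "az": -0.11},
  {"x": 0, "y": 0, "z": 0, "ax": 0, "ay": 0, "az": -0.13},
  {"x": 0, "y": 0, "z": 0, "ax": 0, "ay": 0, "az": -0.13},
])

```text
t: 37.35
tool_pos: [0.6591, 0.3619, 0.3033]
tool_rot: [3.14, 0.001, 1.938]
ft_force: [-0.1, 0.1, -5.8]
opening: 0.0089
grasp_force: 98.4
```

```bash
python3 -c "
from h import *
go(.66,.363,.30,np.pi/2+.37)
o=manip.observe();print(o['ft_force'],o['moment'],o['opening'])
s=snap('side','s8.png')
# brass pixels predicted in tray: front edge & stops
p=o['tool_pos'];a=o['tool_rot'][2]-np.pi/2
for n,l in (('S2',(-.01,.042)),('S3',(-.005,-.042))):
  lx=l[0]-.06; q=p+[lx*np.cos(a)-l[1]*np.sin(a),lx*np.sin(a)+l[1]*np.cos(a),-.056+.044]
  u,v=w2px(s,[q])[0]; print(n,q.round(3),u,v,s['color'][int(v),int(u)])
"
```

```text
now [0.6591 0.3619 0.3033] [3.140e+00 1.000e-03 1.938e+00] t 37.4 open 0.0089 q [ 0.37  0.42  1.28 -0.    1.44  0.  ]
shift [0.005 0.008 0.022] turn [ 0.001  0.    -0.002]
[-0.06514993  0.07936467 -5.76488304] [ 0.08316458 -0.19138896 -0.01886569] 0.008942325270682115
S2 [0.579 0.376 0.291] 295.12354885285487 84.70735376820218 [ 48 104 126]
S3 [0.614 0.299 0.291] 312.98838079549256 92.31279811531942 [ 42 103 126]
```

>>> servo_tool([
  {"x": 0, "y": 0, "z": 0, "ax": -0.09, "ay": 0, "az": 0},
  {"x": 0, "y": 0, "z": 0, "ax": -0.18, "ay": 0, "az": 0},
  {"x": 0, "y": 0, "z": 0, "ax": -0.27, "ay": 0, "az": 0},
  {"x": 0, "y": 0, "z": 0, "ax": -0.36, "ay": 0, "az": 0},
  {"x": 0, "y": 0, "z": 0, "ax": -0.45, "ay": 0, "az": 0},
])

```text
t: 37.9
tool_pos: [0.6581, 0.362, 0.3036]
tool_rot: [2.43, 0.0, 1.938]
ft_force: [1.2, -0.2, -5.2]
opening: 0.0088
grasp_force: 99.1
```

>>> servo_tool([
  {"x": 0, "y": 0, "z": 0, "ax": -0.09, "ay": 0, "az": 0},
  {"x": 0, "y": 0, "z": 0, "ax": -0.14, "ay": 0, "az": 0},
  {"x": 0, "y": 0, "z": 0, "ax": -0.14, "ay": 0, "az": 0},
  {"x": 0, "y": 0, "z": 0, "ax": -0.14, "ay": 0, "az": 0},
  {"x": 0, "y": 0, "z": 0, "ax": -0.14, "ay": 0, "az": 0},
])

```text
t: 38.4
tool_pos: [0.6604, 0.3628, 0.3059]
tool_rot: [2.211, 0.001, 1.938]
ft_force: [-0.6, -0.8, -2.4]
opening: 0.009
grasp_force: 99.6
```

```bash
python3 -c "
from h import *
go(.66,.363,.30,np.pi/2+.37)
o=manip.observe();print(o['ft_force'],o['moment'],o['opening'])
s=snap('top','t9.png');snap('side','s9.png')
im=s['color'].astype(int); b,g,r=im[...,0],im[...,1],im[...,2]
m=((r-b>50)&(g>.7*r)).astype(np.uint8)
n,l,st,c=cv2.connectedComponentsWithStats(m)
print([(st[i,4],c[i].round().tolist()) for i in range(1,n) if st[i,4]>40])
"
```

```text
now [0.6604 0.3628 0.3059] [2.211e+00 1.000e-03 1.938e+00] t 38.4 open 0.009 q [ 0.37  0.05  1.9  -0.    0.27  0.  ]
shift [ 0.002 -0.033  0.022] turn [ 0.592  0.001 -0.001]
[-0.58851008 -0.77284213 -2.36433507] [-0.31835726  0.70287195 -0.04827847] 0.009006682615824631
[(np.int32(477), [172.0, 377.0])]
```

>>> servo_tool([
  {"x": 0, "y": 0, "z": 0, "ax": 0.09, "ay": 0, "az": 0},
  {"x": 0, "y": 0, "z": 0, "ax": 0.18, "ay": 0, "az": 0},
  {"x": 0, "y": 0, "z": 0, "ax": 0.27, "ay": 0, "az": 0},
  {"x": 0, "y": 0, "z": 0, "ax": 0.36, "ay": 0, "az": 0},
  {"x": 0, "y": 0, "z": 0, "ax": 0.45, "ay": 0, "az": 0},
])

```text
t: 39.0
tool_pos: [0.6604, 0.3631, 0.3061]
tool_rot: [2.921, 0.001, 1.939]
ft_force: [0.9, 0.6, -3.2]
opening: 0.0089
grasp_force: 99.4
```

>>> servo_tool([
  {"x": 0, "y": 0, "z": 0, "ax": 0.09, "ay": 0, "az": 0},
  {"x": 0, "y": 0, "z": 0, "ax": 0.14, "ay": 0, "az": 0},
  {"x": 0, "y": 0, "z": 0, "ax": 0.14, "ay": 0, "az": 0},
  {"x": 0, "y": 0, "z": 0, "ax": 0.14, "ay": 0, "az": 0},
])

```text
t: 39.4
tool_pos: [0.6601, 0.3629, 0.303]
tool_rot: [3.138, 0.001, 1.939]
ft_force: [0.5, 0.3, -2.0]
opening: 0.009
grasp_force: 99.5
```

>>> servo_tool([
  {"x": 0, "y": 0, "z": 0, "ax": 0, "ay": 0, "az": 0.07},
  {"x": 0, "y": 0, "z": 0, "ax": 0, "ay": 0, "az": 0.14},
  {"x": 0, "y": 0, "z": 0, "ax": 0, "ay": 0, "az": 0.21},
  {"x": 0, "y": 0, "z": 0, "ax": 0, "ay": 0, "az": 0.27},
  {"x": 0, "y": 0, "z": 0, "ax": 0, "ay": 0, "az": 0.27},
])

```text
t: 39.9
tool_pos: [0.6588, 0.3627, 0.304]
tool_rot: [3.138, -0.001, 1.515]
ft_force: [-0.1, 0.2, -2.9]
opening: 0.0089
grasp_force: 99.4
```

>>> servo_tool([
  {"x": -0.2, "y": -0.11, "z": 0, "ax": 0, "ay": 0, "az": 0},
  {"x": -0.4, "y": -0.22, "z": 0, "ax": 0, "ay": 0, "az": 0},
  {"x": -0.6, "y": -0.33, "z": 0, "ax": 0, "ay": 0, "az": 0},
  {"x": -0.8, "y": -0.44, "z": 0, "ax": 0, "ay": 0, "az": 0},
  {"x": -1, "y": -0.55, "z": 0, "ax": 0, "ay": 0, "az": 0},
])

```text
t: 40.4
tool_pos: [0.5673, 0.2165, 0.3035]
tool_rot: [3.138, -0.0, 1.517]
ft_force: [0.5, -0.6, -2.6]
opening: 0.0088
grasp_force: 99.5
```

>>> servo_tool([
  {"x": -0.2, "y": -0.11, "z": 0, "ax": 0, "ay": 0, "az": 0},
  {"x": -0.4, "y": -0.22, "z": 0, "ax": 0, "ay": 0, "az": 0},
  {"x": -0.6, "y": -0.3, "z": 0, "ax": 0, "ay": 0, "az": 0},
  {"x": -0.68, "y": -0.36, "z": 0, "ax": 0, "ay": 0, "az": 0},
  {"x": -0.68, "y": -0.36, "z": 0, "ax": 0, "ay": 0, "az": 0},
])

```text
t: 40.9
tool_pos: [0.508, 0.1179, 0.3036]
tool_rot: [3.138, -0.001, 1.514]
ft_force: [-0.2, 0.4, -1.8]
opening: 0.0091
grasp_force: 99.5
```

```bash
python3 -c "
from h import *
go(.5105,.1187,.0565,1.515)
o=manip.observe();print(o['ft_force'],o['opening'])
s=snap('top','t10.png')
im=s['color'].astype(int); b,g,r=im[...,0],im[...,1],im[...,2]
m=((r-b>40)&(g>.7*r)).astype(np.uint8)
n,l,st,c=cv2.connectedComponentsWithStats(m)
print([(int(st[i,4]),c[i].round().tolist(),px2w(s,c[i],.03)[0].round(3).tolist()) for i in range(1,n) if st[i,4]>40])
"
```

```text
now [0.508  0.1179 0.3036] [ 3.138e+00 -1.000e-03  1.514e+00] t 40.9 open 0.0091 q [ 0.03 -0.11  1.87  0.    1.38  0.09]
shift [0.006 0.01  1.647] turn [ 0.002 -0.    -0.001]
[-0.155375    0.43335643 -1.82122971] 0.009088941959213672
[(48, [212.0, 229.0], [0.566, 0.164, 0.03]), (188, [240.0, 236.0], [0.55, 0.1, 0.03]), (3441, [229.0, 276.0], [0.46, 0.123, 0.03]), (284, [335.0, 278.0], [0.453, -0.114, 0.03])]
```

>>> servo_tool([
  {"x": 0, "y": 0.01, "z": 0.2, "ax": 0, "ay": 0, "az": 0},
  {"x": 0, "y": 0.01, "z": 0.45, "ax": 0, "ay": 0, "az": 0},
  {"x": 0, "y": 0.01, "z": 0.7, "ax": 0, "ay": 0, "az": 0},
  {"x": 0, "y": 0.01, "z": 0.9, "ax": 0, "ay": 0, "az": 0},
  {"x": 0, "y": 0.01, "z": 1, "ax": 0, "ay": 0, "az": 0},
])

```text
t: 41.45
tool_pos: [0.5091, 0.1197, 0.1495]
tool_rot: [-3.138, -0.0, 1.516]
ft_force: [-0.1, 0.9, -3.1]
opening: 0.0088
grasp_force: 99.5
```

>>> servo_tool([
  {"x": 0, "y": 0, "z": 0.2, "ax": 0, "ay": 0, "az": 0},
  {"x": 0, "y": 0, "z": 0.4, "ax": 0, "ay": 0, "az": 0},
  {"x": 0, "y": 0, "z": 0.53, "ax": 0, "ay": 0, "az": 0},
  {"x": 0, "y": 0, "z": 0.6, "ax": 0, "ay": 0, "az": 0},
  {"x": 0, "y": 0, "z": 0.64, "ax": 0, "ay": 0, "az": 0},
])

```text
t: 41.95
tool_pos: [0.5114, 0.1191, 0.0568]
tool_rot: [3.14, -0.0, 1.515]
ft_force: [-0.4, -0.5, -2.8]
opening: 0.0087
grasp_force: 99.4
```

>>> servo_tool([
  {"x": 0, "y": 0, "z": 0, "ax": 0, "ay": 0, "az": 0},
  {"x": 0, "y": 0, "z": 0, "ax": 0, "ay": 0, "az": 0},
  {"x": 0, "y": 0, "z": 0, "ax": 0, "ay": 0, "az": 0},
])

```text
t: 42.25
tool_pos: [0.5118, 0.1187, 0.0583]
tool_rot: [3.138, -0.0, 1.515]
ft_force: [-0.4, -0.4, -2.3]
opening: 0.0086
grasp_force: 99.4
```

>>> servo_tool([
  {"x": 0, "y": 0, "z": 0, "ax": 0, "ay": 0, "az": 0},
  {"x": 0, "y": 0, "z": 0, "ax": 0, "ay": 0, "az": 0},
  {"x": 0, "y": 0, "z": 0, "ax": 0, "ay": 0, "az": 0},
  {"x": 0, "y": 0, "z": 0, "ax": 0, "ay": 0, "az": 0},
], grip=0.4)

```text
t: 42.65
tool_pos: [0.5111, 0.1186, 0.0574]
tool_rot: [3.139, -0.0, 1.515]
ft_force: [-0.3, 0.4, -0.1]
opening: 0.0511
grasp_force: 0.0
```

>>> servo_tool([
  {"x": 0, "y": 0, "z": -0.15, "ax": 0, "ay": 0, "az": 0},
  {"x": 0, "y": 0, "z": -0.4, "ax": 0, "ay": 0, "az": 0},
  {"x": 0, "y": 0, "z": -0.7, "ax": 0, "ay": 0, "az": 0},
  {"x": 0, "y": 0, "z": -1, "ax": 0, "ay": 0, "az": 0},
  {"x": 0, "y": 0, "z": -1, "ax": 0, "ay": 0, "az": 0},
])

```text
t: 43.15
tool_pos: [0.5149, 0.1189, 0.2154]
tool_rot: [3.125, -0.002, 1.515]
ft_force: [1.2, 0.1, 0.2]
opening: 0.0512
grasp_force: 0.0
```

>>> servo_tool([
  {"x": -0.3, "y": 0.1, "z": -0.2, "ax": 0, "ay": 0, "az": 0},
  {"x": -0.6, "y": 0.2, "z": -0.4, "ax": 0, "ay": 0, "az": 0},
  {"x": -0.9, "y": 0.3, "z": -0.4, "ax": 0, "ay": 0, "az": 0},
  {"x": -1, "y": 0.3, "z": -0.4, "ax": 0, "ay": 0, "az": 0},
])

```text
t: 43.55
tool_pos: [0.5484, -0.037, 0.2685]
tool_rot: [3.137, 0.002, 1.512]
ft_force: [0.4, 0.5, 0.2]
opening: 0.0513
grasp_force: 0.0
```

>>> servo_tool([
  {"x": -0.3, "y": 0, "z": 0, "ax": 0, "ay": 0, "az": 0},
  {"x": -0.6, "y": 0, "z": 0, "ax": 0, "ay": 0, "az": 0},
  {"x": -0.9, "y": 0, "z": 0, "ax": 0, "ay": 0, "az": 0},
  {"x": -1, "y": 0, "z": 0, "ax": 0, "ay": 0, "az": 0},
  {"x": -1, "y": 0, "z": 0, "ax": 0, "ay": 0, "az": 0},
])

```text
t: 44.05
tool_pos: [0.538, -0.1851, 0.2662]
tool_rot: [3.141, -0.001, 1.511]
ft_force: [-0.2, 0.2, 0.3]
opening: 0.0514
grasp_force: 0.0
```

```bash
python3 -c "
from h import *
a=snap('side')['color'][100:330,190:430]; b=snap('top')['color'][100:330,40:360]
cv2.imwrite('pics/f.png',cv2.resize(np.hstack([a,b]),None,fx=1.42,fy=1.42))"
```

```text
(no output)
```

View pics/f.png

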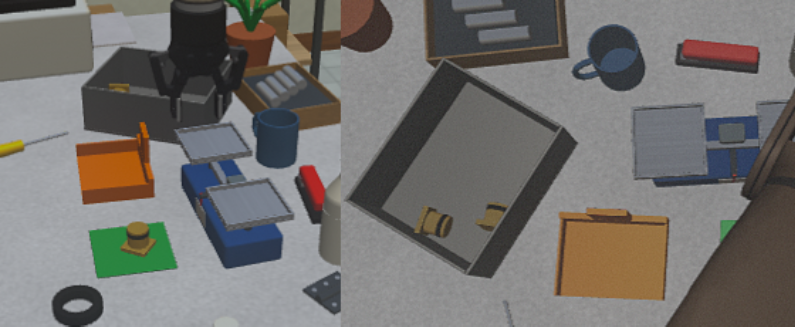

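Both lighter stops are lying in the bin, at about (437,222) and (491,217) in the right half of the picture. The empty tray stands upright on the desk, the solid stop is on the mat, and both pans are clear.

```bash
python3 -c "
from rig import finish_job
print(finish_job())"
```

```text
the job is handed in; nothing more can be done
None
```

The job is handed in (no verdict came back): the solid stop is on the green mat, the two lighter stops on the desk are in the bin, the empty tray is upright on the desk, and the balance is clear.

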